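# Sort castings into the shadow tray and the reject box

## Task

Sort the castings on the bench: lay each whole casting in the tray cavity cut to its outline, flat on the cavity floor, and push each broken casting over the sill and through the sprung flap of the reject box so that it drops inside and the flap swings shut behind it. Whole castings must never go into the reject box, and leave the tape, the glue bottle and the carton where they stand.

Things in the scene. Friction and masses are not known exactly. Their poses are not given: they have to be found in the camera images.
- tray: shadow-cut tray, fixed to the bench: a black slab 196 (its x) x 224 (its y) x 15 mm with three cavities 9 mm deep whose floors are yellow, cut 3.5 mm larger all round than the outline of one casting each. Origin: centre of its underside, on the bench; z up.
- cavity_angle (a point): middle of the cavity for the angle, on the cavity floor (6 mm above the bench, 9 mm below the tray's top). A seated angle has its origin over this point, 10 mm above it, with its x and y axes along the tray's x and y.
- cavity_tee (a point): the same for the tee: a seated tee has its origin 10 mm above this point, its stem pointing along the tray's +x.
- cavity_link (a point): the same for the link: a seated link has its origin 10 mm above this point, its length along the tray's y (either way round).
- angle: whole casting, grey metal, 20 mm thick, about 0.24 kg: an L of two equal legs, 84 x 84 mm overall, legs 26 mm wide. Origin: middle of the 84 mm square, at half thickness. One leg lies along x (y from -42 to -16 mm, x from -42 to 42), the other along y (x from -42 to -16 mm). May be absent. Lies flat on the bench; turned over it has the same outline.
- tee: whole casting, grey metal, 20 mm thick, about 0.24 kg: a T 86 mm long (x) and 80 mm across (y), all bars 26 mm wide. Origin: middle of that 86 x 80 rectangle, at half thickness. Crossbar at x from -43 to -17 mm, stem on the x axis out to x = 43 mm. May be absent.
- link: whole casting, grey metal, 20 mm thick, about 0.22 kg: a straight bar 22 mm wide with a round eye of 38 mm diameter at each end (eye centres at x = -41 and 41 mm), 120 mm long overall along x. Origin: its middle, at half thickness. May be absent.
- broken_angle: broken casting, 20 mm thick, about 0.18 kg: one leg of an angle whole, 84 mm long along x and 26 mm wide, the other leg snapped off to a stub (x from -42 to -16 mm, y out to 31 mm) with a dark rough break. Origin: middle of the whole leg, at half thickness. May be absent.
- broken_tee: broken casting, 20 mm thick, about 0.17 kg: the crossbar of a tee, 80 mm long along x and 26 mm wide, its stem snapped off to a stub (x from -13 to 13 mm, y out to 28 mm) with a dark rough break. Origin: middle of the crossbar, at half thickness. May be absent.
- broken_link: broken casting, 20 mm thick, about 0.16 kg: a link with only one eye (38 mm diameter, centre at x = 26 mm) on a 22 mm wide bar that ends in a dark rough break at x = -45 mm; 90 mm long. Origin: middle of its length, at half thickness. May be absent.
- reject_box: grey steel reject box, fixed, 190 mm wide. Origin: on the bench under the middle of its opening; x points into the box (the way to push), y left of that, z up. A solid block with the sill on top stands before the opening, the box itself reaches from x = 0 to 302 mm behind it. A flat clear cover closes its top, 246 mm above the bench.
- sill (a point): middle of the top of the level sill, 60 mm before the opening, 180 mm above the bench. The sill is level from 117 to 16 mm before the opening, 140 mm wide, then falls away as a 50 degree chute through the opening. Two side guides 14 mm high stand on it, 126 mm apart inside (they end 15 mm short of the opening).
- flap (a joint): the flap: an aluminium plate 114 x 58 mm hinged along its top edge 230 mm above the bench, 6 mm inside the opening. Reads 0 rad shut, grows to 1.45 rad as its lower edge is pushed into the box; a light spring (0.3 N at the lower edge when shut, 1 N wide open) swings it shut again. It does not open outwards.
- tape: bystander: roll of paper tape lying flat, 104 mm diameter, 48 mm high. Origin: centre of its underside.
- glue: bystander: white glue bottle, 44 mm diameter, 110 mm tall. Origin: centre of its underside.
- carton: bystander: small open carton 90 x 130 x 55 mm. Origin: centre of its underside.
- opening (a point): middle of the opening, at the height of the sill (180 mm above the bench). The opening is 122 mm wide; its header, 4 mm thick, reaches from 232 to 242 mm above the bench. Inside, a slippery polished chute runs down at 50 degrees from the sill to the floor, 6 mm above the bench: a casting pushed over the sill until its tail is near the opening tips and slides in.
There are look-alikes about, which are no part of the job. Leave any purple or yellow look-alike of the tee alone.

How it is judged:
At the end, for the whole second after the job is handed in: Every whole casting present lies flat (within 0.06 rad) on the floor of its own cavity (within 7 mm sideways, less than 2.5 mm high), every broken casting present lies inside the reject box (more than 30 mm below the sill), all are at rest and the flap is shut (under 0.08 rad) (horizontal distance between angle and cavity_angle below 0.007 m and z of angle in the frame of cavity_angle below 0.0125 m and (angle between angle's own z axis and vertical below 0.06 rad or angle between angle's own z axis and vertical above 3.08 rad) and linear speed of each of angle, tee, link, broken_angle, broken_tee, broken_link below 0.02 m/s and horizontal distance between tee and cavity_tee below 0.007 m and z of tee in the frame of cavity_tee below 0.0125 m and (angle between tee's own z axis and vertical below 0.06 rad or angle between tee's own z axis and vertical above 3.08 rad) and horizontal distance between link and cavity_link below 0.007 m and z of link in the frame of cavity_link below 0.0125 m and (angle between link's own z axis and vertical below 0.06 rad or angle between link's own z axis and vertical above 3.08 rad) and x of broken_angle in the frame of reject_box between 0.005 and 0.298 m and y of broken_angle in the frame of reject_box between -0.092 and 0.092 m and z of broken_angle in the frame of reject_box between 0 and 0.15 m and x of broken_tee in the frame of reject_box between 0.005 and 0.298 m and y of broken_tee in the frame of reject_box between -0.092 and 0.092 m and z of broken_tee in the frame of reject_box between 0 and 0.15 m and x of broken_link in the frame of reject_box between 0.005 and 0.298 m and y of broken_link in the frame of reject_box between -0.092 and 0.092 m and z of broken_link in the frame of reject_box between 0 and 0.15 m and value of joint flap below 0.08 rad); the robot touches nothing.
It fails at once if a whole casting goes into the reject box ((x of angle in the frame of reject_box between 0.005 and 0.298 m and y of angle in the frame of reject_box between -0.092 and 0.092 m and z of angle in the frame of reject_box between 0 and 0.175 m) or (x of tee in the frame of reject_box between 0.005 and 0.298 m and y of tee in the frame of reject_box between -0.092 and 0.092 m and z of tee in the frame of reject_box between 0 and 0.175 m) or (x of link in the frame of reject_box between 0.005 and 0.298 m and y of link in the frame of reject_box between -0.092 and 0.092 m and z of link in the frame of reject_box between 0 and 0.175 m)).
It fails at once if a bystander is moved more than 30 mm or tipped over (distance of any of tape, glue, carton from where it was at the start of the episode above 0.03 m or angle between any of tape, glue, carton's own z axis and vertical above 0.5 rad).
Of angle, tee, link only 2 to 3 are there at a start; the rules pass over those that are not, and their reading is None.
Of broken_angle, broken_tee, broken_link only 2 to 3 are there at a start; the rules pass over those that are not, and their reading is None.
At some moment in a run one of angle, tee, link, broken_angle, broken_tee, broken_link may be knocked a few centimetres aside while the robot is not near it.
Once in a run the grip may slacken for a moment while it holds something.
It also fails if it takes over 210 s, if anything falls off the work surface, if the arm or the gripper's body presses on something with over 40 N, if the wrist force passes 120 N, or if a joint passes its speed limit or range.

## Robot

A 6-joint arm with a two-finger parallel gripper is mounted at the origin on the work surface. World frame = base frame: x ahead of the robot, y to its left, z up, the work surface at z = 0. Lengths are in m, angles in rad, forces in N, time in s.
With the tool pointing down it reaches from about 0.35 to 0.775 m from the base axis. Payload 5.5 kg.
Tool frame: the origin (TCP) lies at the very end of the fingers, on their centre line; the grasp point (between the pads) lies 19 mm behind it; z points along the fingers, y is the line along which they close (so a half turn about z gives the same grasp; the last joint's range is limited). The gripper opens to 85 mm and grips with 20 to 120 N. Pads are 22 mm wide; open, the fingers measure 114 mm over their backs; the gripper's body (76 mm by 85 mm) begins 54 mm behind the grasp point. The pads swing forward as they close: fully open they stand 13 mm farther back than shut.
Start: joints at [-0.14, 0.313, 0.046, 1.304, 0, 1.431], TCP at [0.575, -0, 0.231] pointing down, gripper open.
Joint ranges: [-2.76, 2.76], [-0.86, 1.69], [-1.03, 1.26], [-2.2, 2.34], [-1.47, 1.5], [-3.14, 3.14]. Speed limits (rad/s): [2.57, 2.57, 3.14, 3.14, 3.14, 3.14].

## Interface

Orientations are given as a unit quaternion [w, x, y, z].
In Python, from workcell import env gives the robot as it stands. The module is installed in compiled form; this text tells all that it offers.
- The arm moves only by the tool jog_arm, never from a script. Its argument "rows" is a list of rows, each a list of 6 numbers: the shift along the world's x, y, z in units of 40 mm (1.0 is 40 mm), then the turn, a rotation vector about the world's x, y, z in units of 6 degrees (1.0 is 6 degrees). In form: [[x, y, z, wx, wy, wz], ...]. A call has 1 to 12 rows; each row is the pose to reach, as a shift and turn from the pose commanded when the call began; what a row does not reach only later rows make up. A row lasts 1/12 s, in which the tool goes at most 41.7 mm and 7.16 degrees, less where a joint would pass 70% of its speed; a pose out of reach is approached as far as the arm can. A call with a gripper value outside its range is refused whole. "jaw" is the gripper command: -1 is fully open, 1 is shut, values between are in proportion, set as the call begins (left out, the last holds). The fingers move at their own pace and stop on an object; "force" is the grip in N (left out, the last holds). Time passes only in rows, so rows that repeat a pose let the fingers close. It gives the time, the measured TCP pose, the force, the opening and the grip force at its end, in the units of the state.
- env.get_state(): the state, without advancing time (a new reading comes with each control period).
- env.read_camera(name): name is "scene" or "side" or "wrist"; returns a dict with "pixels" (420x560x3 uint8, red, green, blue), "mtx" (3x3 intrinsics, pixels), "cam_to_world" (4x4, takes a point from camera to world coordinates). Camera axes: x right, y up, looking along -z (the intrinsics and any distortion apply to the point x, -y, -z); pixel columns grow to the right and rows downward; lengths in m; the calibration is good to about 2 mm. The wrist camera is an equidistant fisheye: a pixel r from the principal point sees the ray r / f radians off the axis. A picture is of the moment at which its call begins. There is no depth.
- env.hand_in(): hands the job in; it is judged then, once.
The state is a dict: "clock": time; "joint_pos": joint angles; "qvel": joint speeds; "tau": joint torques, N m; "tcp_pos": TCP position; "orientation": TCP orientation; "wrist_force": force on the tool from outside, world axes, zero at the start; "ft_torque": the same for the moment, N m; "finger_gap": finger opening in m; "grip_force": force on a finger pad.
Only numpy, scipy, OpenCV 4.12 (cv2) and the standard library are available. Lean on these libraries where they do the work, as an engineer would, in place of code of your own. Each camera call takes 0.05 s, during which the arm holds its last target. There are 200 camera calls.

## Working session

There is one attempt and no reset: what is moved stays moved. The work goes in short steps, Python scripts to look and compute and a tool call to move; the robot and the scene stay as the last step left them, time stands still between calls to the robot, and variables do not carry over. Pictures are saved under pics/ and viewed, at most 14 in all, crops included, and the job is handed in when it is done.

Besides the shell and the picture viewer there is one more tool, called after "Request:" in YAML: its name, and indented under it one key for each argument. jog_arm: Moves the arm, as the interface text tells. Its arguments: {"type":"object","properties":{"rows":{"type":"array","items":{"type":"array","items":{"type":"number"}}},"jaw":{"type":"number"},"force":{"type":"number"}},"required":["rows"]}

```bash
mkdir -p pics
cat > h.py <<'E'
from workcell import env
import numpy as np, cv2, json
def grab(n,tag):
    c=env.read_camera(n); cv2.imwrite(f'pics/{tag}.png',c['pixels'][:,:,::-1])
    np.savez(f'{tag}.npz',**c); return c
def ray(c,u,v,fish=False):
    K=c['mtx'];T=c['cam_to_world'];x=(u-K[0,2])/K[0,0];y=(v-K[1,2])/K[1,1]
    if fish:
        r=np.hypot(x,y);s=np.sin(r)/r if r>1e-9 else 1;d=np.array([x*s,-y*s,-np.cos(r)])
    else: d=np.array([x,-y,-1.])
    return T[:3,3],T[:3,:3]@d
def at(c,u,v,z,fish=False):
    o,d=ray(c,u,v,fish);return o+d*(z-o[2])/d[2]
def load(t): return dict(np.load(t+'.npz'))
E
python3 - <<'E'
from h import *
for n in ['scene','side','wrist']:
    c=grab(n,n+'0');print(n,c['mtx'].round(1).tolist(),c['cam_to_world'].round(3).tolist())
print(env.get_state())
E
```

```text
scene [[546.6, 0.0, 284.1], [0.0, 546.6, 212.1], [0.0, 0.0, 1.0]] [[-0.66, -0.538, 0.524, 1.397], [0.751, -0.478, 0.455, 0.742], [0.006, 0.694, 0.72, 1.239], [0.0, 0.0, 0.0, 1.0]]
side [[520.6, 0.0, 285.1], [0.0, 520.6, 213.8], [0.0, 0.0, 1.0]] [[0.997, 0.063, -0.046, 0.553], [-0.077, 0.74, -0.668, -0.803], [-0.008, 0.67, 0.742, 1.097], [0.0, 0.0, 0.0, 1.0]]
wrist [[325.2, 0.0, 281.7], [0.0, 325.2, 202.0], [0.0, 0.0, 1.0]] [[1.0, 0.001, 0.002, 0.575], [-0.001, 0.959, 0.285, 0.073], [-0.002, -0.285, 0.959, 0.372], [0.0, 0.0, 0.0, 1.0]]
{'clock': 0.15, 'joint_pos': array([-1.39615018e-01,  3.13853308e-01,  4.52483949e-02,  1.30364378e+00,
       -1.65320264e-05,  1.43120754e+00]), 'qvel': array([-0.0008854 , -0.0018995 ,  0.00504088,  0.00169781, -0.00166197,
        0.00062339]), 'tau': array([ 1.76330479e-03, -4.81067133e+01,  2.98815805e+01,  1.39078675e-02,
       -1.10673584e-04, -5.56924022e-05]), 'tcp_pos': array([5.74601819e-01, 3.26807101e-05, 2.30602740e-01]), 'orientation': array([-5.74971640e-04,  7.07115864e-01,  7.07097326e-01, -4.43644595e-04]), 'wrist_force': array([ 0.45185519, -0.17120401, -0.52852284]), 'ft_torque': array([ 0.00999212,  0.0264025 , -0.01069934]), 'grip_force': 0.0, 'finger_gap': 0.08527801521153688}
```

View pics/scene0.png

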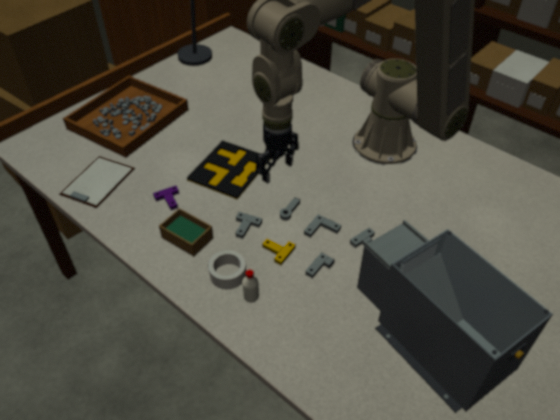

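View pics/side0.png

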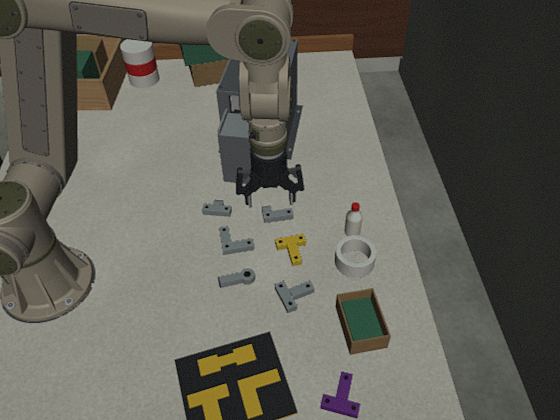

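Side view: the tray is at (235,378) and the box is at (250,140). The grey parts are broken tee (216,208), broken angle (278,213), angle (236,241), broken link (238,278) and tee (293,292). Things that could be taken for the tee are the yellow one at (292,248) and the purple one at (343,395); both are excluded. The grey tee at (293,292) is the one I want. There is no whole link. Next come the enlarged crops.

Run:
```python
import cv2
a=cv2.imread('pics/side0.png')
def crop(x0,y0,w,h,s,n,im=a):
    cv2.imwrite('pics/'+n,cv2.resize(im[y0:y0+h,x0:x0+w],None,fx=s,fy=s,interpolation=cv2.INTER_CUBIC))
crop(195,190,130,125,4.6,'c1.png')
crop(165,325,145,95,5.5,'c2.png')
b=cv2.imread('pics/scene0.png')
crop(355,215,200,190,3.1,'c3.png',b)
```

```text
(no output)
```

View pics/c1.png

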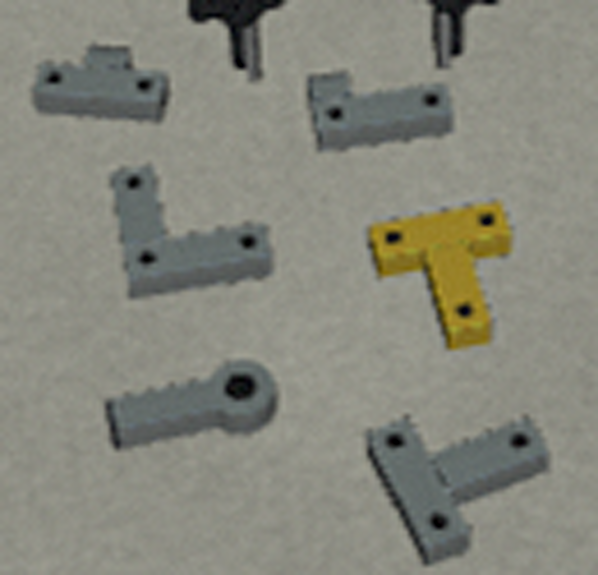

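View pics/c2.png

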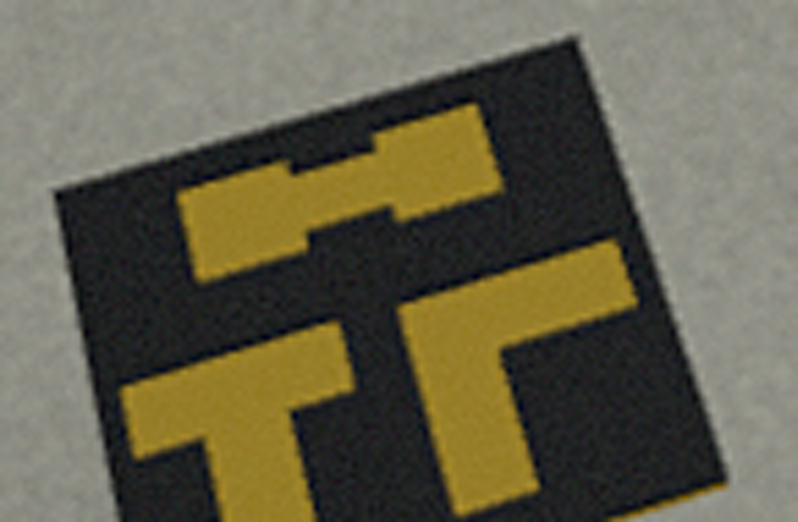

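View pics/c3.png

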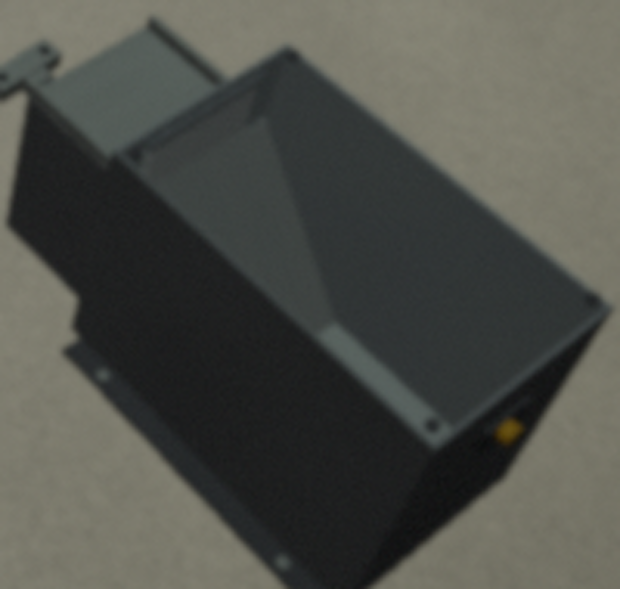

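Run:
```python
import cv2
a=cv2.imread('pics/wrist0.png')
cv2.imwrite('pics/w0b.png',cv2.resize(a,(800,600),interpolation=cv2.INTER_CUBIC))
```

```text
(no output)
```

View pics/w0b.png

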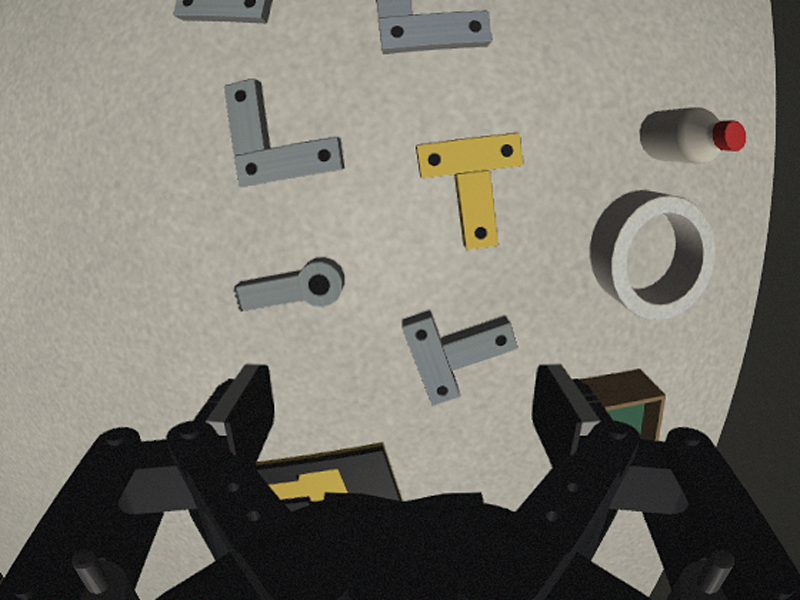

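Wrist view (800-px scale): angle (285,140), broken link (295,285), yellow tee (470,180), grey tee (455,350), with the two broken parts at the top edge. I'll fit all the poses by silhouette.

```bash
cat > fit.py <<'E'
from h import *
from scipy.optimize import minimize
R=lambda x0,x1,y0,y1:np.array([[x0,y0],[x1,y0],[x1,y1],[x0,y1]])/1000.
C=lambda cx,r:np.array([[cx+r*np.cos(a),r*np.sin(a)] for a in np.linspace(0,2*np.pi,40)])/1000
S={'angle':[R(-42,42,-42,-16),R(-42,-16,-42,42)],'tee':[R(-43,-17,-40,40),R(-43,43,-13,13)],
'broken_angle':[R(-42,42,-13,13),R(-42,-16,-13,31)],'broken_tee':[R(-40,40,-13,13),R(-13,13,-13,28)],
'broken_link':[R(-45,26,-11,11),C(26,19)],'link':[R(-41,41,-11,11),C(-41,19),C(41,19)]}
def proj(c,P,fish):
    T=c['cam_to_world'];K=c['mtx'];q=(P-T[:3,3])@T[:3,:3];x,y,z=q[:,0],-q[:,1],-q[:,2]
    if fish:
        r=np.hypot(x,y);th=np.arctan2(r,z);k=np.where(r>1e-9,th/np.maximum(r,1e-9),1/z);a,b=x*k,y*k
    else:a,b=x/z,y/z
    return np.c_[a*K[0,0]+K[0,2],b*K[1,1]+K[1,2]]
def mask(c,fish,name,p,z0=0.,sh=(420,560)):
    m=np.zeros(sh,np.uint8);co,si=np.cos(p[2]),np.sin(p[2]);U=2
    m=np.zeros((sh[0]*U,sh[1]*U),np.uint8)
    for poly in S[name]:
        w=poly@np.array([[co,si],[-si,co]])+p[:2]
        q=proj(c,np.vstack([np.c_[w,np.full(len(w),z0)],np.c_[w,np.full(len(w),z0+.02)]]),fish)
        h=cv2.convexHull(q.astype(np.float32))   # convex prism -> convex silhouette
        cv2.fillConvexPoly(m,np.round(((h+.5)*U-.5)*16).astype(np.int32),255,shift=4,lineType=cv2.LINE_AA)
    return cv2.resize(m,(sh[1],sh[0]),interpolation=cv2.INTER_AREA)/255.
def seg(c):
    p=cv2.GaussianBlur(c['pixels'],(0,0),0.8).astype(float);return p
def fit(views,name,p0,z0=0.,rad=.07):
    """views: list of (cam,fish,softmask)"""
    p0=np.array(p0,float)
    rois=[]
    for c,f,s in views:
        q=proj(c,np.array([[p0[0]+a,p0[1]+b,z0+.01] for a in(-rad,rad) for b in(-rad,rad)]),f)
        l=np.clip(q.min(0),0,[559,419]).astype(int);h=np.clip(q.max(0),1,[560,420]).astype(int);rois.append((l,h))
    def cost(p):
        e=0
        for (c,f,s),(l,h) in zip(views,rois):
            e+=np.abs(mask(c,f,name,p,z0)-s)[l[1]:h[1],l[0]:h[0]].sum()
        return e
    best=None
    for d in (0,.15,-.15):
        sx=np.array([p0+[0,0,d]]+[p0+[0,0,d]+v for v in np.diag([.015,.015,.2])])
        r=minimize(cost,p0+[0,0,d],method='Nelder-Mead',options=dict(initial_simplex=sx,xatol=1e-4,fatol=.3))
        if best is None or r.fun<best.fun:best=r
    return best.x,best.fun/sum(mask(c,f,name,best.x,z0).sum() for c,f,s in views)
E
python3 - <<'E'
from fit import *
w,s,sc=load('wrist0'),load('side0'),load('scene0')
f=1/1.4286
for nm,u,v in [('angle',285,165),('bench',330,210),('tee',430,360),('teeside',447,395),('blink',270,292),('yel',470,160)]:
    print(nm,w['pixels'][int(v*f)-1:int(v*f)+2,int(u*f)-1:int(u*f)+2].mean((0,1)).round())
for nm,u,v in [('ang',200,260),('bench',100,200),('side',200,288)]:
    x,y=195+u/4.6,190+v/4.6;print(nm,s['pixels'][int(y),int(x)])
W=lambda u,v:at(w,u*f,v*f,.02,True).round(3)
X=lambda u,v:at(s,195+u/4.6,190+v/4.6,.02).round(3)
print('angle',W(239,170),W(340,150),'tee',W(420,330),W(510,330),'blink',W(320,285),W(238,295))
print('ang side',X(135,270),X(265,235),'btee',X(35,90),X(165,97),'bang',X(318,125),X(450,95))
t=lambda u,v,z:at(s,165+u/5.5,325+v/5.5,z).round(4)
print('tray',t(53,190,.015),t(578,38,.015),t(728,482,.015))
b=lambda u,v,z:at(sc,355+u/3.1,215+v/3.1,z).round(4)
print('box',[b(*q,.246) for q in((290,48),(605,310),(435,440),(118,155))])
E
```

```text
angle [123. 129. 128.]
bench [180. 176. 164.]
tee [123. 130. 131.]
teeside [ 94.  98. 100.]
blink [123. 130. 126.]
yel [187. 162.  73.]
ang [ 96 106 103]
bench [141 141 132]
side [106 111 107]
angle [0.446 0.066 0.02 ] [0.527 0.077 0.02 ] tee [ 0.588 -0.066  0.02 ] [ 0.663 -0.067  0.02 ] blink [ 0.508 -0.028  0.02 ] [ 0.437 -0.037  0.02 ]
ang side [0.451 0.056 0.02 ] [0.526 0.076 0.02 ] btee [0.39  0.202 0.02 ] [0.469 0.189 0.02 ] bang [0.561 0.158 0.02 ] [0.642 0.176 0.02 ]
tray [ 0.3399 -0.2466  0.015 ] [ 0.5569 -0.195   0.015 ] [ 0.6026 -0.3872  0.015 ]
box [array([0.4532, 0.4565, 0.246 ]), array([0.5251, 0.7425, 0.246 ]), array([0.6957, 0.6999, 0.246 ]), array([0.6342, 0.4145, 0.246 ])]
```

```bash
cat >> fit.py <<'E'
def soft(c,mx=None):
    r=cv2.GaussianBlur(c['pixels'],(0,0),.7)[:,:,0].astype(float)
    b=cv2.medianBlur(c['pixels'][:,:,0],91).astype(float)
    return np.clip((.92*b-r)/(.12*b),0,1)
E
python3 - <<'E'
from fit import *
w,s=load('wrist0'),load('side0')
vw,vs=(w,True,soft(w)),(s,False,soft(s))
pi=np.pi
for n,p in [('angle',(.49,.10,.2)),('tee',(.625,-.07,.2)),('broken_link',(.48,-.03,.15))]:
    for k,v in(('w',[vw]),('s',[vs]),('ws',[vw,vs])):
        x,e=fit(v,n,p);print(n,k,x.round(4),round(e,3))
for n,p in [('broken_tee',(.43,.20,-.05)),('broken_angle',(.60,.175,.15))]:
    x,e=fit([vs],n,p);print(n,x.round(4),round(e,3))
E
```

```text
angle w [0.481  0.0994 0.1318] 0.042
angle s [0.4816 0.0985 0.1258] 0.119
angle ws [0.4811 0.0995 0.1328] 0.056
tee w [ 0.6266 -0.0863  0.3447] 0.121
tee s [ 0.6273 -0.0875  0.3521] 0.063
tee ws [ 0.6267 -0.0864  0.344 ] 0.112
broken_link w [ 0.4806 -0.0319  0.1712] 0.042
broken_link s [ 0.4807 -0.0336  0.1669] 0.126
broken_link ws [ 0.4805 -0.0321  0.1685] 0.065
broken_tee [ 0.4285  0.2084 -0.1897] 0.232
broken_angle [0.5987 0.1722 0.0726] 0.25
```

Request:
jog_arm:
  rows:
    - [-1.4,3,0.8,0,0,0]
    - [-1.4,3,0.8,0,0,0]
    - [-1.4,3,0.8,0,0,0]
    - [-1.4,3,0.8,0,0,0]
    - [-1.4,3,0.8,0,0,0]
    - [-1.4,3,0.8,0,0,0]
    - [-1.4,3,0.8,0,0,0]

```text
clock: 0.73
tcp_pos: [0.5194, 0.1193, 0.2628]
orientation: [0.0, 0.707, 0.707, -0.0]
wrist_force: [0.9, -0.2, 0.6]
finger_gap: 0.0854
grip_force: 0.0
```

Run:
```python
from fit import *
w=grab('wrist','w1');s=grab('side','s1');v=(w,True,soft(w));vs=(s,False,soft(s))
print(w['cam_to_world'].round(3).tolist(), env.get_state()['clock'])
for n,p in [('broken_tee',(.43,.20,-.15)),('broken_angle',(.60,.17,.2)),('angle',(.481,.1,.13))]:
    for q in ([v],[v,vs]):
        x,e=fit(q,n,p);print(n,x.round(4),round(e,3))
cv2.imwrite('pics/w1b.png',cv2.resize(w['pixels'][:,:,::-1],(800,600),interpolation=cv2.INTER_CUBIC))
```

```text
[[1.0, 0.001, 0.001, 0.519], [-0.002, 0.958, 0.285, 0.193], [-0.0, -0.285, 0.958, 0.404], [0.0, 0.0, 0.0, 1.0]] 0.8333
broken_tee [ 0.4274  0.2085 -0.1821] 0.146
broken_tee [ 0.4274  0.2085 -0.1835] 0.155
broken_angle [0.598  0.1732 0.0888] 0.042
broken_angle [0.5981 0.1732 0.0904] 0.049
angle [0.4808 0.0998 0.1342] 0.029
angle [0.4808 0.0997 0.1326] 0.042
```

View pics/w1b.png

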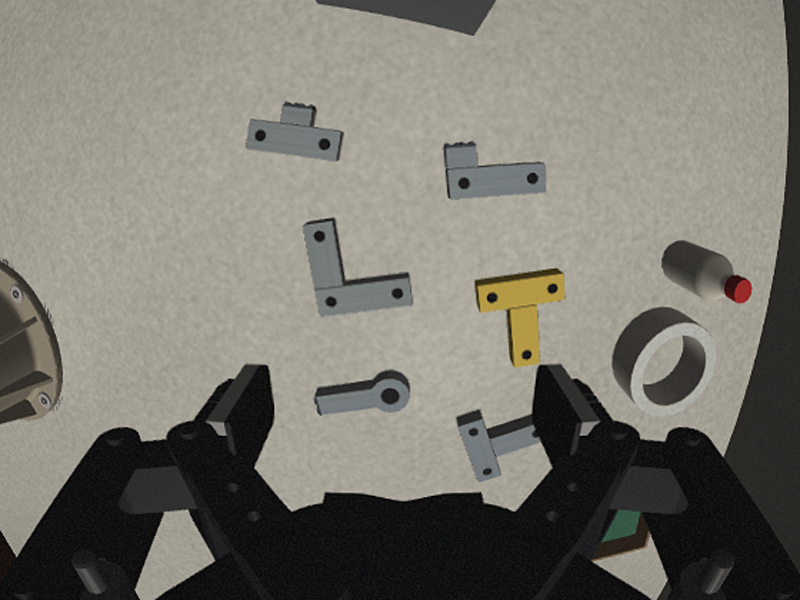

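The view shows broken tee (295,135), broken angle (495,180), angle (355,270), and the box's front corner at (472,33). Poses agree across the cameras, so I'm reaching for the broken angle's tail end.

Request:
jog_arm:
  rows:
    - [2.67,1.4,-3,0,0,14]
    - [2.67,1.4,-3,0,0,14]
    - [2.67,1.4,-3,0,0,14]
    - [2.67,1.4,-3,0,0,14]
    - [2.67,1.4,-3,0,0,14]
    - [2.67,1.4,-3,0,0,14]
    - [2.67,1.4,-3,0,0,14]
    - [2.67,1.4,-3,0,0,14]
    - [2.67,1.4,-3,0,0,14]
    - [2.67,1.4,-3,0,0,14]
    - [2.67,1.4,-3,0,0,14]
    - [2.67,1.4,-3,0,0,14]
  jaw: -0.2
  force: 70

```text
clock: 1.83
tcp_pos: [0.6263, 0.1744, 0.1423]
orientation: [-0.001, 0.05, 0.999, -0.0]
wrist_force: [0.2, 0.4, 0.2]
finger_gap: 0.0512
grip_force: 0.0
```

Request:
jog_arm:
  rows:
    - [0,0,-1,0,0,1.2]
    - [0,0,-2,0,0,1.86]
    - [0,0,-3,0,0,1.86]
    - [0,0,-3.45,0,0,1.86]
    - [0,0,-3.45,0,0,1.86]
    - [0,0,-3.45,0,0,1.86]

```text
clock: 2.33
tcp_pos: [0.6254, 0.1747, 0.0041]
orientation: [-0.001, -0.044, 0.999, -0.0]
wrist_force: [0.4, -0.3, -0.0]
finger_gap: 0.0512
grip_force: 0.0
```

Request:
jog_arm:
  rows:
    - [0,0,0,0,0,0]
    - [0,0,0,0,0,0]
    - [0,0,0,0,0,0]
    - [0,0,0,0,0,0]
    - [0,0,0,0,0,0]
    - [0,0,0,0,0,0]
  jaw: 1

```text
clock: 2.83
tcp_pos: [0.6276, 0.1759, 0.0077]
orientation: [0.002, -0.045, 0.999, -0.0]
wrist_force: [0.2, -1.2, 6.4]
finger_gap: 0.0242
grip_force: 70.1
```

Request:
jog_arm:
  rows:
    - [0,0,1,0,0,0]
    - [0,0,2,0,0,0]
    - [0,0,3,0,0,0]
    - [-0.5,0.5,4,0,0,-1]
    - [-1,1,5,0,0,-2]
    - [-1.5,1.5,6,0,0,-3]
    - [-2,2.3,6.4,0,0,-4]
    - [-2.7,3.2,6.4,0,0,-5]
    - [-2.7,3.2,6.4,0,0,-6]
    - [-2.7,3.2,6.4,0,0,-7]
    - [-2.7,3.2,6.4,0,0,-8]
    - [-2.7,3.2,6.4,0,0,-9]

```text
clock: 3.83
tcp_pos: [0.517, 0.3048, 0.262]
orientation: [0.0, 0.415, 0.91, 0.0]
wrist_force: [-0.5, -0.8, -1.9]
finger_gap: 0.0239
grip_force: 69.3
```

Request:
jog_arm:
  rows:
    - [0,0,0,0,0,-1.1]
    - [0,0,0,0,0,-2.2]
    - [0,0,0,0,0,-3.3]
    - [0,0,0,0,0,-4.4]
    - [0,0,0,0,0,-5.5]
    - [0,0,0,0,0,-6.6]
    - [0,0,0,0,0,-7.7]
    - [0,0,0,0,0,-8.8]
    - [0,0,0,0,0,-9.05]
    - [0,0,0,0,0,-9.05]

```text
clock: 4.67
tcp_pos: [0.5175, 0.304, 0.2616]
orientation: [0.0, 0.783, 0.621, 0.0]
wrist_force: [-1.3, 0.8, -2.1]
finger_gap: 0.0236
grip_force: 73.8
```

Run:
```python
from fit import *
print({k:v for k,v in env.get_state().items() if k in('clock','tcp_pos','orientation','finger_gap','grip_force','joint_pos')})
w=grab('wrist','w2');s=grab('scene','sc2');grab('side','s2')
a=cv2.resize(w['pixels'][:,:,::-1],(560,420));b=cv2.resize(s['pixels'][215:365,355:555,::-1],(560,420),interpolation=cv2.INTER_CUBIC)
cv2.imwrite('pics/w2b.png',cv2.resize(w['pixels'][:,:,::-1],(800,600),interpolation=cv2.INTER_CUBIC))
```

```text
{'clock': 4.6667, 'joint_pos': array([3.97457283e-01, 3.58392828e-01, 1.83541776e-01, 1.39588425e+00,
       5.16063479e-06, 2.19791543e+00]), 'tcp_pos': array([0.5174947 , 0.3040089 , 0.26157045]), 'orientation': array([5.74505947e-06, 7.83469282e-01, 6.21430514e-01, 3.00764578e-05]), 'grip_force': 73.83911490440369, 'finger_gap': 0.023554582281387213}
```

View pics/w2b.png

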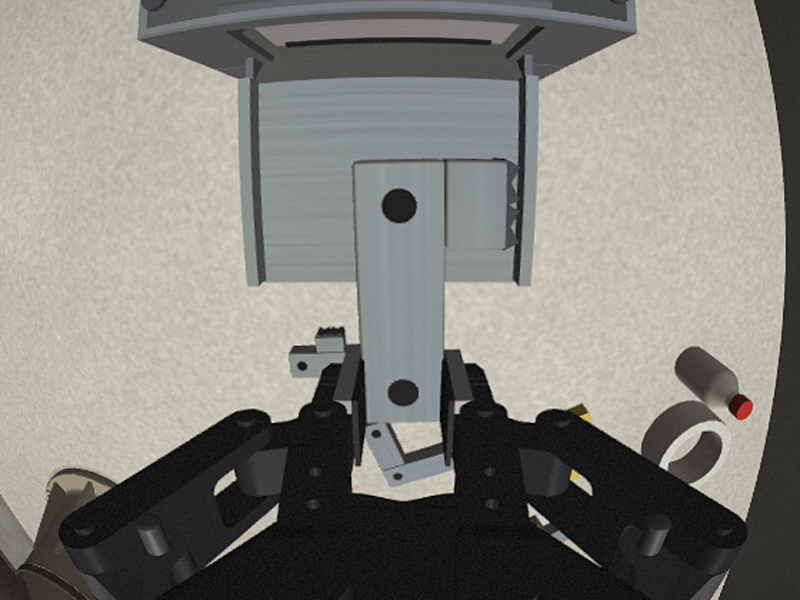

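The part is held and aligned with the sill. The sill's front edge runs (248,285) to (530,285), the level part ends at about (258,80) to (520,80), and the flap's slot is at (390,42).

Run:
```python
from h import *
w=load('w2');f=.7
P=lambda u,v,z:at(w,u*f,v*f,z,True)
q=lambda u,v,z:P(u,v,z).round(4)
print('front guides top',q(248,286,.194),q(531,286,.194),'inner',q(265,284,.194),q(514,284,.194))
print('far guides top',q(250,60,.194),q(528,57,.194),'sill end',q(260,80,.18),q(520,80,.18))
print('top front corners',q(140,12,.242),q(635,12,.242))
```

```text
front guides top [0.4467 0.3334 0.194 ] [0.5802 0.302  0.194 ] inner [0.4556 0.3323 0.194 ] [0.5721 0.3049 0.194 ]
far guides top [0.4767 0.4371 0.194 ] [0.6    0.4083 0.194 ] sill end [0.4755 0.4295 0.18  ] [0.5976 0.3997 0.18  ]
top front corners [0.45   0.4599 0.242 ] [0.6325 0.4141 0.242 ]
```

Request:
jog_arm:
  rows:
    - [0.06,0.5,0,0,0,0]
    - [0.06,1,-0.6,0,0,0]
    - [0.06,1,-1.2,0,0,0]
    - [0.06,1,-1.72,0,0,0]
    - [0.06,1,-1.72,0,0,0]

```text
clock: 5.23
tcp_pos: [0.5181, 0.3435, 0.1882]
orientation: [-0.001, 0.783, 0.622, -0.003]
wrist_force: [-0.8, 0.0, -1.8]
finger_gap: 0.0242
grip_force: 76.1
```

Request:
jog_arm:
  rows:
    - [0.05,0.2,0,0,0,0]
    - [0.12,0.5,0,0,0,0]
    - [0.18,0.8,0,0,0,0]
    - [0.25,1.1,0,0,0,0]
    - [0.32,1.4,0,0,0,0]
    - [0.4,1.72,0,0,0,0]
    - [0.4,1.72,0,0,0,0]
    - [0.4,1.72,0,0,0,0]

```text
clock: 5.9
tcp_pos: [0.5367, 0.4134, 0.1938]
orientation: [0.0, 0.783, 0.622, 0.001]
wrist_force: [0.3, -0.2, -3.0]
finger_gap: 0.0239
grip_force: 76.0
```

Request:
jog_arm:
  rows:
    - [0,0,0,0,0,0]
    - [0,0,0,0,0,0]
    - [0,0,0,0,0,0]
    - [0,0,0,0,0,0]
    - [0,0,0,0,0,0]
    - [0,0,0,0,0,0]
  jaw: -0.2

```text
clock: 6.4
tcp_pos: [0.5363, 0.4128, 0.1929]
orientation: [0.0, 0.783, 0.622, 0.0]
wrist_force: [0.2, -0.3, -0.1]
finger_gap: 0.0516
grip_force: 0.0
```

Run:
```python
from fit import *
w=grab('wrist','w3');s=grab('scene','sc3')
a=cv2.resize(w['pixels'][:,:,::-1],(400,300));b=cv2.resize(s['pixels'][215:365,355:555,::-1],(400,300))
cv2.imwrite('pics/w3b.png',np.hstack([a,b]))
```

```text
(no output)
```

View pics/w3b.png

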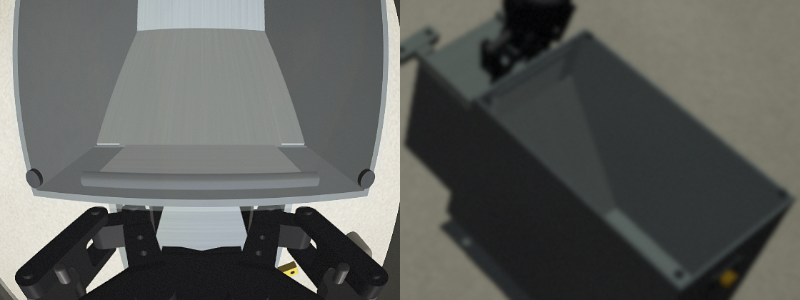

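The sill and fingers are empty and the flap is closed, so the part has gone in. Next is the broken tee.

Request:
jog_arm:
  rows:
    - [0,0,0.9,0,0,0]
    - [-0.2,-0.8,1.5,0,0,1.1]
    - [-0.4,-1.8,1.5,0,0,2.2]
    - [-0.8,-2.8,1.5,0,0,3.3]
    - [-1.2,-3.8,1.5,0,0,4.4]
    - [-1.6,-4.6,1.5,0,0,5.5]
    - [-2.04,-5.23,1.2,0,0,6.6]
    - [-2.04,-5.23,0.6,0,0,7.7]
    - [-2.04,-5.23,0,0,0,8.8]
    - [-2.04,-5.23,-0.5,0,0,9.9]
    - [-2.04,-5.23,-0.5,0,0,11]
    - [-2.04,-5.23,-0.5,0,0,12.1]

```text
clock: 7.5
tcp_pos: [0.4534, 0.2031, 0.1711]
orientation: [-0.001, 0.261, 0.965, -0.001]
wrist_force: [-0.3, 0.5, -0.3]
finger_gap: 0.0515
grip_force: 0.0
```

Request:
jog_arm:
  rows:
    - [0,0,0,0,0,1.1]
    - [0,0,0,0,0,2.2]
    - [0,0,0,0,0,3.34]
    - [0,0,0,0,0,3.34]
    - [0,0,0,0,0,3.34]

```text
clock: 7.92
tcp_pos: [0.4546, 0.2036, 0.1726]
orientation: [0.0, 0.093, 0.996, 0.0]
wrist_force: [-0.4, 0.9, 0.5]
finger_gap: 0.0516
grip_force: 0.0
```

Run:
```python
from fit import *
w=grab('wrist','w4');s=grab('side','s4');v=(w,True,soft(w));vs=(s,False,soft(s))
st=env.get_state();print(st['clock'],st['tcp_pos'],st['orientation'])
for q in ([v],[vs]):
    x,e=fit(q,'broken_tee',(.4274,.2085,-.18));print(x.round(4),round(e,3))
cv2.imwrite('pics/w4b.png',np.hstack([w['pixels'],s['pixels']])[:,:,::-1])
```

```text
8.0167 [0.45464611 0.20360138 0.17262003] [9.65871731e-05 9.28359877e-02 9.95681407e-01 8.01698493e-05]
[ 0.4266  0.208  -0.187 ] 0.269
[ 0.4284  0.2084 -0.1968] 0.128
```

Request:
jog_arm:
  rows:
    - [0,0,-1,0,0,0]
    - [0,0,-2,0,0,0]
    - [0,0,-3,0,0,0]
    - [0,0,-3.8,0,0,0]
    - [0,0,-4.1,0,0,0]
    - [0,0,-4.1,0,0,0]

```text
clock: 8.52
tcp_pos: [0.4514, 0.2027, 0.0051]
orientation: [-0.003, 0.092, 0.996, -0.001]
wrist_force: [-0.8, -0.1, -0.3]
finger_gap: 0.0512
grip_force: 0.0
```

Request:
jog_arm:
  rows:
    - [0,0,0,0,0,0]
    - [0,0,0,0,0,0]
    - [0,0,0,0,0,0]
    - [0,0,0,0,0,0]
    - [0,0,0,0,0,0]
    - [0,0,0,0,0,0]
  jaw: 1

```text
clock: 9.02
tcp_pos: [0.4562, 0.204, 0.0102]
orientation: [0.002, 0.092, 0.996, 0.001]
wrist_force: [0.2, -1.2, 7.6]
finger_gap: 0.0242
grip_force: 69.3
```

Request:
jog_arm:
  rows:
    - [0,0,1,0,0,0]
    - [0,0,2,0,0,0]
    - [0,0,3,0,0,-0.5]
    - [0,0,4,0,0,-1.6]
    - [0,0,5,0,0,-2.7]
    - [0,0,5.9,0,0,-3.8]
    - [0,0,6.34,0,0,-4.9]
    - [0.5,0.9,6.34,0,0,-6]
    - [1,1.8,6.34,0,0,-7.1]
    - [1.475,2.3,6.34,0,0,-8.2]
    - [1.475,2.3,6.34,0,0,-9.3]
    - [1.475,2.3,6.34,0,0,-10.4]

```text
clock: 10.02
tcp_pos: [0.5142, 0.2969, 0.2612]
orientation: [-0.0, 0.596, 0.803, -0.0]
wrist_force: [-0.3, -0.8, -1.6]
finger_gap: 0.0237
grip_force: 69.8
```

Request:
jog_arm:
  rows:
    - [0,0,0,0,0,-1.1]
    - [0,0,0,0,0,-2.2]
    - [0,0,0,0,0,-3.3]
    - [0,0,0,0,0,-4.4]
    - [0,0.2,0,0,0,-5.04]
    - [0.1,0.6,0,0,0,-5.04]
    - [0.17,1.25,-0.3,0,0,-5.04]
    - [0.17,1.25,-1,0,0,-5.04]
    - [0.17,1.25,-1.75,0,0,-5.04]
    - [0.17,1.25,-1.75,0,0,-5.04]
    - [0.17,1.25,-1.75,0,0,-5.04]

```text
clock: 10.93
tcp_pos: [0.5192, 0.3451, 0.1913]
orientation: [-0.0, 0.783, 0.622, -0.002]
wrist_force: [0.1, -0.8, -1.4]
finger_gap: 0.0237
grip_force: 79.7
```

Request:
jog_arm:
  rows:
    - [0.05,0.2,0,0,0,0]
    - [0.12,0.5,0,0,0,0]
    - [0.18,0.8,0,0,0,0]
    - [0.25,1.1,0,0,0,0]
    - [0.32,1.4,0,0,0,0]
    - [0.4,1.72,0,0,0,0]
    - [0.4,1.72,0,0,0,0]
    - [0.4,1.72,0,0,0,0]

```text
clock: 11.6
tcp_pos: [0.5362, 0.4135, 0.193]
orientation: [0.001, 0.784, 0.621, -0.001]
wrist_force: [-1.5, -4.3, -3.9]
finger_gap: 0.0238
grip_force: 79.5
```

Request:
jog_arm:
  rows:
    - [0,0,0,0,0,0]
    - [0,0,0,0,0,0]
    - [0,0,0,0,0,0]
    - [0,0,0,0,0,0]
    - [0,0,0,0,0,0]
    - [0,0,0,0,0,0]
  jaw: -0.2

```text
clock: 12.1
tcp_pos: [0.5368, 0.4135, 0.1936]
orientation: [0.001, 0.784, 0.621, -0.0]
wrist_force: [-0.2, -5.4, -0.2]
finger_gap: 0.0513
grip_force: 0.0
```

Run:
```python
from fit import *
w=grab('wrist','w5');s=grab('scene','sc5')
a=w['pixels'][:,:,::-1][:,:];b=cv2.resize(s['pixels'][215:365,355:555,::-1],(373,280))
a=cv2.resize(a,(427,320));b=cv2.copyMakeBorder(b,0,40,0,0,0)
cv2.imwrite('pics/w5b.png',np.hstack([a,b]))
```

```text
(no output)
```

View pics/w5b.png

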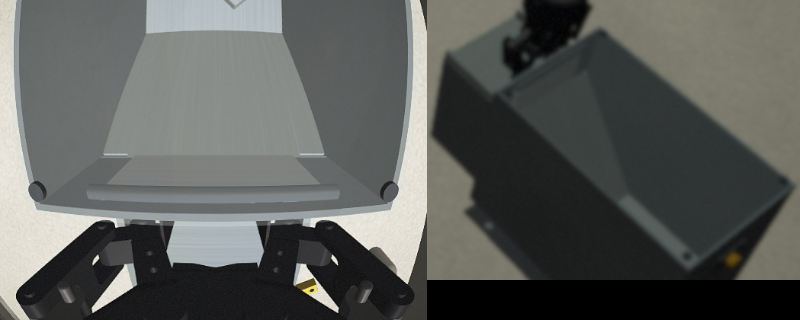

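The sill is clear and the flap is shut; a corner of the dropped part shows on the box floor at (235,5). Next is the broken link.

Request:
jog_arm:
  rows:
    - [0,-0.1,0.8,0,0,0]
    - [0,-0.9,1.4,0,0,-1]
    - [-0.2,-1.9,1.4,0,0,-2]
    - [-0.4,-2.9,1.4,0,0,-3]
    - [-0.6,-3.9,1.4,0,0,-4]
    - [-0.8,-4.9,1.4,0,0,-5]
    - [-1.1,-5.9,1.4,0,0,-6]
    - [-1.4,-6.9,1.4,0,0,-7]
    - [-1.7,-7.9,1,0,0,-8]
    - [-2,-8.9,0.5,0,0,-9]
    - [-2.14,-9.9,0,0,0,-10]
    - [-2.14,-10.8,-0.5,0,0,-11]

```text
clock: 13.2
tcp_pos: [0.4516, -0.0097, 0.1793]
orientation: [0.001, 0.996, 0.092, 0.003]
wrist_force: [1.1, 1.0, -0.2]
finger_gap: 0.0513
grip_force: 0.0
```

Request:
jog_arm:
  rows:
    - [0,-0.49,0,0,0,-0.2]
    - [0,-0.49,0,0,0,-0.2]
    - [0,-0.49,0,0,0,-0.2]

```text
clock: 13.45
tcp_pos: [0.4524, -0.0289, 0.1788]
orientation: [0.0, 0.997, 0.083, 0.001]
wrist_force: [0.2, 0.4, -0.3]
finger_gap: 0.0512
grip_force: 0.0
```

Run:
```python
from fit import *
w=grab('wrist','w6');s=grab('side','s6');v=(w,True,soft(w));vs=(s,False,soft(s))
st=env.get_state();print(st['clock'],st['tcp_pos'],st['orientation'],st['joint_pos'][5])
for q in ([v],[vs]):
    x,e=fit(q,'broken_link',(.4806,-.032,.17));print(x.round(4),round(e,3))
```

```text
13.55 [ 0.45233589 -0.02754202  0.17871648] [1.93847523e-04 9.96423481e-01 8.44887066e-02 1.36638669e-03] 2.733801193716359
[ 0.4809 -0.0323  0.1706] 0.036
[ 0.4808 -0.0336  0.1684] 0.101
```

Request:
jog_arm:
  rows:
    - [-0.02,-0.25,-0.8,0,0,0]
    - [-0.02,-0.25,-1.8,0,0,0]
    - [-0.02,-0.25,-2.8,0,0,0]
    - [-0.02,-0.25,-3.7,0,0,0]
    - [-0.02,-0.25,-4.25,0,0,0]
    - [-0.02,-0.25,-4.25,0,0,0]
    - [-0.02,-0.25,-4.25,0,0,0]

```text
clock: 14.13
tcp_pos: [0.4501, -0.0366, 0.0072]
orientation: [-0.0, 0.996, 0.085, -0.001]
wrist_force: [-0.3, 0.4, 0.3]
finger_gap: 0.0513
grip_force: 0.0
```

Request:
jog_arm:
  rows:
    - [0,0,0,0,0,0]
    - [0,0,0,0,0,0]
    - [0,0,0,0,0,0]
    - [0,0,0,0,0,0]
    - [0,0,0,0,0,0]
    - [0,0,0,0,0,0]
    - [0,0,0,0,0,0]
  jaw: 1

```text
clock: 14.72
tcp_pos: [0.4526, -0.0381, 0.0096]
orientation: [0.0, 0.996, 0.084, 0.002]
wrist_force: [-0.8, 1.0, 5.9]
finger_gap: 0.0199
grip_force: 68.9
```

Request:
jog_arm:
  rows:
    - [0,0,1,0,0,0]
    - [0,0,2,0,0,0]
    - [0,0,3,0,0,0]
    - [0,0.1,4,0,0,1]
    - [0,0.7,4.7,0,0,2]
    - [0.1,1.4,5.4,0,0,3]
    - [0.2,2.1,6,0,0,4]
    - [0.3,3,6.33,0,0,5]
    - [0.5,3.9,6.33,0,0,6]
    - [0.7,4.8,6.33,0,0,7]
    - [0.9,5.7,6.33,0,0,8]
    - [1,6,6.33,0,0,9]

```text
clock: 15.72
tcp_pos: [0.4908, 0.2063, 0.2619]
orientation: [-0.0, 0.847, 0.531, 0.002]
wrist_force: [0.3, -0.1, -1.7]
finger_gap: 0.0197
grip_force: 69.4
```

Request:
jog_arm:
  rows:
    - [0.2,0.9,0,0,0,1.1]
    - [0.3,1.8,0,0,0,2.2]
    - [0.52,2.68,0,0,0,2.2]
    - [0.52,2.68,0,0,0,2.2]
    - [0.52,2.68,0,0,0,2.2]
    - [0.52,2.68,0,0,0,2.2]

```text
clock: 16.22
tcp_pos: [0.5108, 0.3091, 0.261]
orientation: [0.0, 0.783, 0.622, 0.0]
wrist_force: [0.6, 0.6, -1.6]
finger_gap: 0.0198
grip_force: 69.3
```

Run:
```python
from fit import *
st=env.get_state();print(st['tcp_pos'],st['orientation'])
```

```text
[0.51077847 0.30913167 0.26102545] [2.81735866e-04 7.83238670e-01 6.21721084e-01 3.89093807e-05]
```

Request:
jog_arm:
  rows:
    - [0.1,0.4,0,0,0,0]
    - [0.2,0.75,-0.4,0,0,0]
    - [0.2,0.75,-1.1,0,0,0]
    - [0.2,0.75,-1.73,0,0,0]
    - [0.2,0.75,-1.73,0,0,0]
    - [0.25,1,-1.73,0,0,0]
    - [0.32,1.3,-1.73,0,0,0]
    - [0.4,1.6,-1.73,0,0,0]
    - [0.46,1.9,-1.73,0,0,0]
    - [0.53,2.2,-1.73,0,0,0]
    - [0.62,2.54,-1.73,0,0,0]
    - [0.62,2.54,-1.73,0,0,0]

```text
clock: 17.22
tcp_pos: [0.5366, 0.4126, 0.1924]
orientation: [-0.0, 0.783, 0.622, 0.001]
wrist_force: [0.4, -0.3, -2.9]
finger_gap: 0.02
grip_force: 74.6
```

Request:
jog_arm:
  rows:
    - [0,0,0,0,0,0]
    - [0,0,0,0,0,0]
    - [0,0,0,0,0,0]
    - [0,0,0,0,0,0]
    - [0,0,0,0,0,0]
    - [0,0,0,0,0,0]
  jaw: -0.2

```text
clock: 17.72
tcp_pos: [0.536, 0.4105, 0.1916]
orientation: [0.0, 0.784, 0.621, 0.0]
wrist_force: [0.4, 0.8, -0.3]
finger_gap: 0.0513
grip_force: 0.0
```

Run:
```python
from fit import *
w=grab('wrist','w7');p=load('w5')
d=np.abs(w['pixels'].astype(int)-p['pixels']).sum(2);print(d[270:360,220:350].mean(), d[60:260,150:420].mean())
for c,f in (('w7',w),('w3',load('w3'))):print(f['pixels'][290:345:10,285].tolist())
```

```text
26.625042735042737 12.361537037037037
[[186, 197, 200], [173, 180, 186], [174, 185, 191], [172, 181, 189], [171, 180, 187], [173, 182, 187]]
[[189, 200, 202], [176, 183, 188], [173, 183, 188], [170, 179, 185], [171, 179, 186], [173, 182, 189]]
```

Request:
jog_arm:
  rows:
    - [0,-0.1,0.9,0,0,0]
    - [0,-0.5,1.7,0,0,0.5]
    - [0,-1.5,1.9,0,0,1]
    - [-0.1,-2.5,1.9,0,0,1.5]
    - [-0.2,-3.5,1.9,0,0,2.19]
    - [-0.3,-4.5,1.9,0,0,2.19]
    - [-0.4,-5.5,1.9,0,0,2.19]
    - [-0.5,-6.5,1.9,0,0,2.19]
    - [-0.6,-7.5,1.9,0,0,2.19]
    - [-0.7,-8.5,1.9,0,0,2.19]
    - [-0.8,-9.5,1.9,0,0,2.19]
    - [-0.8,-10.3,1.9,0,0,2.19]
  jaw: -0.2

```text
clock: 18.77
tcp_pos: [0.5029, -0.0035, 0.2676]
orientation: [0.0, 0.707, 0.707, -0.0]
wrist_force: [0.2, 0.3, -0.6]
finger_gap: 0.0511
grip_force: 0.0
```

Request:
jog_arm:
  rows:
    - [-0.1,-1,0,0,0,0]
    - [-0.2,-2,0,0,0,0]
    - [-0.3,-3,0,0,0,0]
    - [-0.4,-4,0,0,0,0]
    - [-0.5,-5,0,0,0,0]
    - [-0.6,-6,0,0,0,0]
    - [-0.7,-7,0,0,0,0]
    - [-0.8,-8,0,0,0,0]
    - [-0.85,-9,0,0,0,0]
    - [-0.85,-10.2,0,0,0,0]
    - [-0.85,-10.2,0,0,0,0]
    - [-0.85,-10.2,0,0,0,0]

```text
clock: 19.77
tcp_pos: [0.4691, -0.4119, 0.266]
orientation: [-0.0, 0.709, 0.706, -0.0]
wrist_force: [-0.1, 0.1, 0.2]
finger_gap: 0.0513
grip_force: 0.0
```

Run:
```python
from fit import *
st=env.get_state();print(st['clock'],st['tcp_pos'],st['orientation'])
w=grab('wrist','w8');s=grab('side','s8');sc=grab('scene','sc8')
cv2.imwrite('pics/w8b.png',cv2.resize(w['pixels'][:,:,::-1],(800,600),interpolation=cv2.INTER_CUBIC))
vs=(s,False,soft(s))
for n,p in (('angle',(.481,.0998,.133)),('tee',(.6267,-.0865,.345))):
    x,e=fit([vs],n,p);print(n,x.round(4),round(e,3))
```

```text
19.7667 [ 0.46912506 -0.41190884  0.26595082] [-4.19207619e-04  7.08536032e-01  7.05674511e-01 -1.59085382e-05]
angle [0.4776 0.0944 0.2456] 0.782
tee [ 0.6272 -0.0875  0.3519] 0.051
```

View pics/w8b.png

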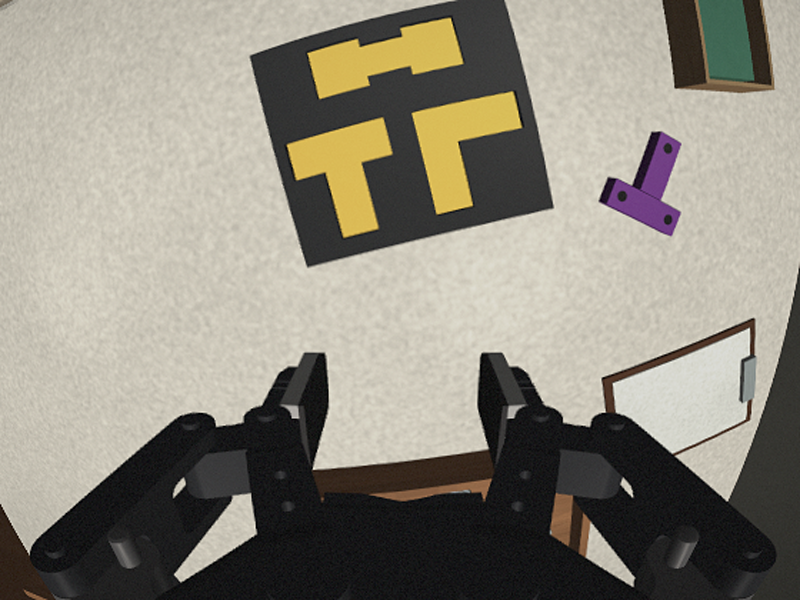

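The tray is fully in view: link cavity (387,58), tee (340,175), angle (465,150). I'll fit the cavities by the visible yellow floor.

```bash
cat > tray.py <<'E'
from fit import *
def infl(P,d=.0035):
    c=P.mean(0);return P+np.sign(P-c)*d
def flat(c,fish,name,p,z):
    U=4;m=np.zeros((420*U,560*U),np.uint8);co,si=np.cos(p[2]),np.sin(p[2])
    for poly in S[name]:
        w=infl(poly)@np.array([[co,si],[-si,co]])+p[:2]
        q=proj(c,np.c_[w,np.full(len(w),z)],fish)
        cv2.fillConvexPoly(m,np.round(((q+.5)*U-.5)*16).astype(np.int32),255,shift=4)
    return m
def fitc(c,fish,name,p0):
    px=cv2.GaussianBlur(c['pixels'],(0,0),.6).astype(float);y=px[:,:,0]-px[:,:,2];y=np.clip(y/np.percentile(y,99.3),0,1)
    q=proj(c,np.array([[p0[0]+a,p0[1]+b,.006] for a in(-.048,.048) for b in(-.048,.048)]),fish)
    roi=cv2.convexHull(q.astype(np.float32)).astype(np.int32)
    def cost(p):
        m=cv2.resize(np.minimum(flat(c,fish,name,p,.006),flat(c,fish,name,p,.015)),(560,420),interpolation=cv2.INTER_AREA)/255.
        R=np.zeros((420,560),np.uint8);cv2.fillConvexPoly(R,cv2.convexHull(np.argwhere(cv2.dilate((m>0).astype(np.uint8),np.ones((9,9))))[:,::-1].astype(np.int32)),1)
        return (np.abs(m-y)*cv2.dilate((m>0).astype(np.uint8),np.ones((9,9)))).sum()
    p0=np.array(p0);r=minimize(cost,p0,method='Nelder-Mead',options=dict(initial_simplex=np.array([p0]+[p0+v for v in np.diag([.01,.01,.1])]),xatol=5e-5,fatol=.2))
    return r.x,r.fun
E
python3 - <<'E'
from tray import *
w=load('w8');s=load('side0')
f=.7;P=lambda u,v,z:at(w,u*f,v*f,z,True)[:2]
print('tray corners',[P(*q,.015).round(4) for q in((250,56),(553,208),(307,266))])
a0=P(465,150,.006);t0=P(345,180,.006)
for n,p in (('angle',a0),('tee',t0)):
    x,e=fitc(w,True,n,[*p,-1.337]);print(n,x.round(4),round(e,1))
    y,e=fitc(s,False,n,[*x]);print(' side',y.round(4),round(e,1))
E
```

```text
tray corners [array([ 0.3385, -0.2459]), array([ 0.6008, -0.3821]), array([ 0.3844, -0.4339])]
angle [ 0.5312 -0.335  -1.3285] 136.7
 side [ 0.5321 -0.336  -1.3317] 42.2
tee [ 0.4211 -0.361  -1.3315] 97.8
 side [ 0.4222 -0.362  -1.3278] 34.3
```

Request:
jog_arm:
  rows:
    - [0,1,0,0,0,0.5]
    - [0,2,0,0,0,1]
    - [0,3,0,0,0,1.27]
    - [0,4,0,0,0,1.27]
    - [0,5,0,0,0,1.27]
    - [0,6,0,0,0,1.27]
    - [-0.1,7,0,0,0,1.27]
    - [-0.2,8,0,0,0,1.27]
    - [-0.3,9,0,0,0,1.27]
    - [-0.43,10,0,0,0,1.27]
    - [-0.43,10.75,-0.5,0,0,1.27]
    - [-0.43,10.75,-1,0,0,1.27]
  force: 90

```text
clock: 20.92
tcp_pos: [0.4516, 0.0271, 0.2287]
orientation: [0.001, 0.655, 0.755, 0.002]
wrist_force: [-0.2, -0.8, -0.8]
finger_gap: 0.0512
grip_force: 0.0
```

Request:
jog_arm:
  rows:
    - [0,0.9,0,0,0,0]
    - [0,1.5,0,0,0,0]
    - [0,2,-0.5,0,0,0]
    - [0,2,-0.9,0,0,0]
    - [0,2,-0.9,0,0,0]

```text
clock: 21.33
tcp_pos: [0.4494, 0.1032, 0.1891]
orientation: [-0.001, 0.657, 0.754, -0.001]
wrist_force: [-0.2, -0.1, 0.3]
finger_gap: 0.0515
grip_force: 0.0
```

Run:
```python
from fit import *
w=grab('wrist','w9');s=grab('side','s9');v=(w,True,soft(w));vs=(s,False,soft(s))
st=env.get_state();print(st['clock'],st['tcp_pos'],st['orientation'])
x,e=fit([v],'angle',(.4808,.0998,.133));print(x.round(4),round(e,3))
x,e=fit([vs],'tee',(.6267,-.0865,.345));print(x.round(4),round(e,3))
```

```text
21.4333 [0.451326   0.10191451 0.19152645] [-2.04102444e-04  6.57650965e-01  7.53322716e-01 -2.29968848e-04]
[0.4805 0.0994 0.1287] 0.086
[ 0.6272 -0.0873  0.3515] 0.052
```

Request:
jog_arm:
  rows:
    - [0,-0.1,-0.8,0,0,0]
    - [0,-0.1,-1.8,0,0,0]
    - [0,-0.1,-2.8,0,0,0]
    - [0,-0.1,-3.7,0,0,0]
    - [0,-0.1,-4.47,0,0,0]
    - [0,-0.1,-4.47,0,0,0]
    - [0,-0.1,-4.47,0,0,0]

```text
clock: 22.02
tcp_pos: [0.4519, 0.0966, 0.0126]
orientation: [-0.001, 0.659, 0.752, -0.001]
wrist_force: [-0.1, 0.7, 0.4]
finger_gap: 0.0514
grip_force: 0.0
```

Request:
jog_arm:
  rows:
    - [0,0,0,0,0,0]
    - [0,0,0,0,0,0]
    - [0,0,0,0,0,0]
    - [0,0,0,0,0,0]
    - [0,0,0,0,0,0]
    - [0,0,0,0,0,0]
    - [0,0,0,0,0,0]
  jaw: 1

```text
clock: 22.6
tcp_pos: [0.4549, 0.0969, 0.0154]
orientation: [0.002, 0.659, 0.752, 0.002]
wrist_force: [-2.7, -0.4, 8.3]
finger_gap: 0.0222
grip_force: 88.0
```

Run:
```python
from fit import *
st=env.get_state();print(st['clock'],st['tcp_pos'],st['orientation'],st['wrist_force'])
```

```text
22.6 [0.45492929 0.09690219 0.01542991] [0.00190943 0.65863908 0.75245484 0.00162286] [-2.74783897 -0.42146062  8.2773262 ]
```

Request:
jog_arm:
  rows:
    - [0,0,0.5,0,0,0]
    - [0,0,1.3,0,0,0]
    - [0,0,2.2,0,0,0]
    - [0,-0.2,3.1,0,0,-1.1]
    - [0,-0.9,3.7,0,0,-2.2]
    - [0.1,-1.8,4,0,0,-3.3]
    - [0.3,-2.6,4,0,0,-4.4]
    - [0.5,-3.5,4,0,0,-5.5]
    - [0.7,-4.3,4,0,0,-6.6]
    - [0.9,-5.2,4,0,0,-7.7]
    - [1.1,-6,4,0,0,-8.8]
    - [1.3,-6.8,4,0,0,-9.9]

```text
clock: 23.6
tcp_pos: [0.5053, -0.1771, 0.1745]
orientation: [0.001, 0.946, 0.324, 0.001]
wrist_force: [0.5, 1.2, -3.3]
finger_gap: 0.022
grip_force: 89.1
```

Request:
jog_arm:
  rows:
    - [0.1,-0.8,0,0,0,-1.1]
    - [0.3,-1.6,0,0,0,-2.2]
    - [0.4,-2.4,0,0,0,-3.3]
    - [0.54,-3.2,0,0,0,-4.08]
    - [0.54,-3.3,0,0,0,-4.08]
    - [0.54,-3.3,0,0,0,-4.08]
    - [0.54,-3.3,0,0,0,-4.08]

```text
clock: 24.18
tcp_pos: [0.5262, -0.3069, 0.1733]
orientation: [-0.0, 0.993, 0.12, 0.0]
wrist_force: [-0.2, 0.3, -2.4]
finger_gap: 0.0222
grip_force: 89.2
```

Run:
```python
from fit import *
w=grab('wrist','w10')
st=env.get_state();print(st['clock'],st['tcp_pos'],st['orientation'],st['wrist_force'],st['finger_gap'])
cv2.imwrite('pics/w10b.png',cv2.resize(w['pixels'][:,:,::-1],(800,600),interpolation=cv2.INTER_CUBIC))
```

```text
24.2333 [ 0.52612908 -0.30617643  0.17315147] [-1.31875262e-04  9.92760572e-01  1.20109995e-01  1.34609752e-04] [-1.05771942  0.34192472 -2.34032955] 0.022318928764153687
```

View pics/w10b.png

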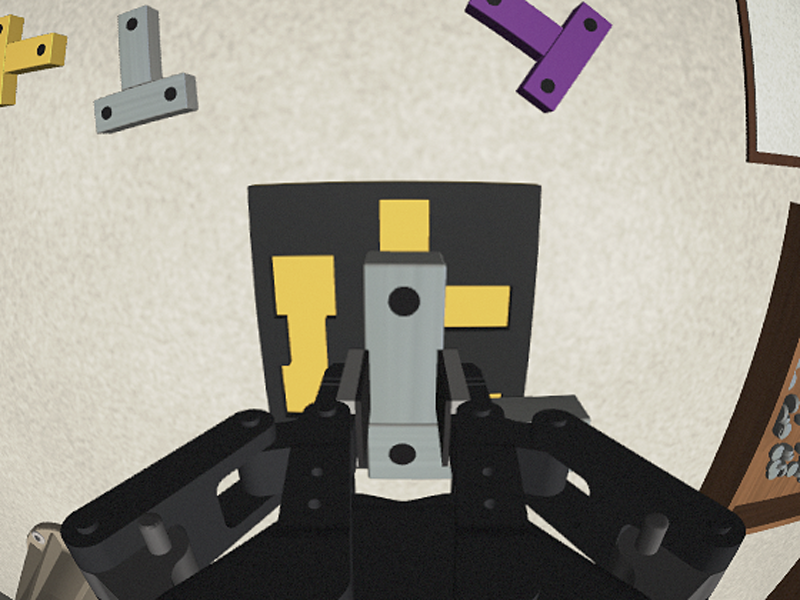

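Run:
```python
from fit import *
from scipy.optimize import least_squares
w=load('w10');st=env.get_state();t=st['tcp_pos'];psi=-1.331
obs=np.array([[364,265],[446,265],[371,252],[440,252],[451,477]])*.7-.15
# part-local points rel. grasp: far end (y=42), x -42/-16 ; last: corner (x-leg outer edge y=-42)
L=np.array([[-42,42,10],[-16,42,10],[-42,42,-10],[-16,42,-10]])/1000.
def pts(q):
    yl,pitch,zr,dx=q
    P=L-np.array([-.029+dx,yl,0]);c,s=np.cos(pitch),np.sin(pitch)
    P=np.c_[P[:,0],c*P[:,1]-s*P[:,2],s*P[:,1]+c*P[:,2]]
    co,si=np.cos(psi),np.sin(psi)
    return np.c_[co*P[:,0]-si*P[:,1],si*P[:,0]+co*P[:,1],P[:,2]+zr]+t
r=least_squares(lambda q:(proj(w,pts(q),True)-obs[:4]).ravel(),[0.001,0,-.003,0])
print(r.x,np.abs(r.fun).max(),t)
v=proj(w,np.array([t]),True);print(v/.7)
```

```text
[ 0.00478986  0.00131097 -0.01399707 -0.00086744] 1.0345919352625401 [ 0.52612908 -0.30617643  0.17315147]
[[402.57043533 373.79008123]]
```

Request:
jog_arm:
  rows:
    - [0,0,-0.7,0,0,0]
    - [0,0,-1.6,0,0,0]
    - [0,0,-2.5,0,0,0]
    - [0,0,-3.2,0,0,0]
    - [0,0,-3.5,0,0,0]
    - [0,0,-3.5,0,0,0]
    - [0,0,-3.5,0,0,0]
    - [0,0,-3.5,0,0,0]

```text
clock: 24.9
tcp_pos: [0.5269, -0.3063, 0.0336]
orientation: [0.0, 0.993, 0.12, 0.0]
wrist_force: [0.3, 0.0, -1.8]
finger_gap: 0.0222
grip_force: 95.9
```

Run:
```python
from fit import *
w=grab('wrist','w11');s=grab('side','s11')
st=env.get_state();print(st['clock'],st['tcp_pos'],st['orientation'],st['wrist_force'],st['finger_gap'])
a=cv2.resize(w['pixels'][110:350,180:380,::-1],(500,600),interpolation=cv2.INTER_CUBIC)
b=cv2.resize(s['pixels'][330:420,210:315,::-1],None,fx=2.8,fy=2.8,interpolation=cv2.INTER_CUBIC)
b=cv2.copyMakeBorder(b,0,600-b.shape[0],0,300-b.shape[1],0)
cv2.imwrite('pics/w11b.png',np.hstack([a,b]))
```

```text
25.0 [ 0.52717543 -0.30694464  0.03382183] [7.26813138e-04 9.92757588e-01 1.20130216e-01 7.57354270e-04] [-0.06464894 -0.03302587 -2.80217095] 0.02256064414561781
```

View pics/w11b.png

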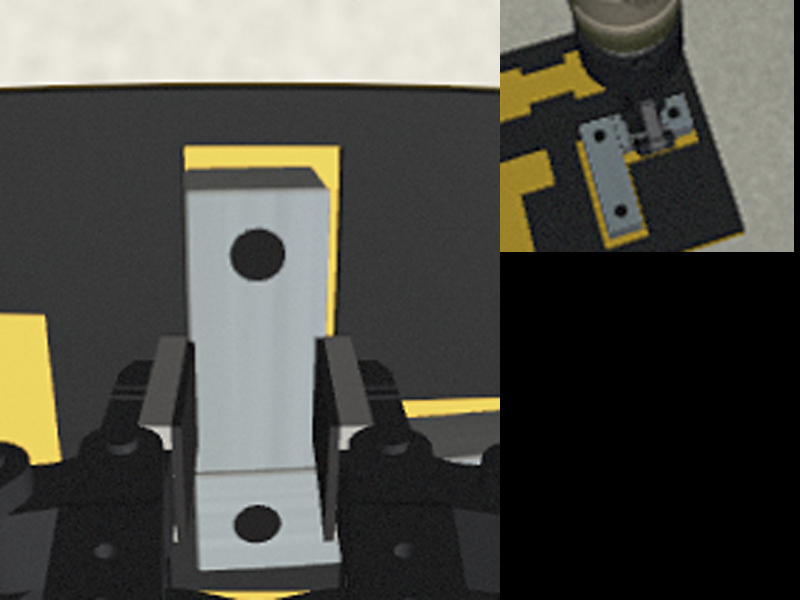

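Run:
```python
from h import *
w=load('w11');o=np.array([.5314,-.3353]);c,s=np.cos(-1.331),np.sin(-1.331)
def loc(U,V,z):
    d=at(w,180+U*.4-.3,110+V*.4-.3,z,True)[:2]-o;return (np.array([c*d[0]+s*d[1],-s*d[0]+c*d[1]])*1000).round(1)
print('cavity TL,TR (exp -45.5,45.5 / -12.5,45.5)',loc(184,145,.015),loc(340,145,.015),loc(339,300,.015))
for zb in(.019,.021,.024):
  print('part bottom end L,R (exp -42,42/-16)',zb,loc(190,168,zb),loc(311,168,zb),'top',loc(187,188,zb+.02),loc(330,188,zb+.02),'near',loc(342,562,zb+.02))
```

```text
cavity TL,TR (exp -45.5,45.5 / -12.5,45.5) [-44.3  45.5] [-13.   45.6] [-12.2  12.3]
part bottom end L,R (exp -42,42/-16) 0.019 [-42.9  41.7] [-19.1  41.7] top [-41.8  42.4] [-17.1  42.4] near [-11.5 -39.1]
part bottom end L,R (exp -42,42/-16) 0.021 [-42.7  42.1] [-19.2  42.1] top [-41.7  42.9] [-17.3  42.9] near [-11.7 -37.4]
part bottom end L,R (exp -42,42/-16) 0.024 [-42.5  42.7] [-19.4  42.7] top [-41.4  43.6] [-17.6  43.6] near [-12.1 -34.9]
```

Part and cavity edges agree within about 1 mm: cavity edge (184–340,145), part end (187–330,188). Lowering and releasing.

Request:
jog_arm:
  rows:
    - [0,0,-0.1,0,0,0]
    - [0,0,-0.2,0,0,0]
    - [0,0,-0.28,0,0,0]
    - [0,0,-0.34,0,0,0]
    - [0,0,-0.34,0,0,0]
    - [0,0,-0.34,0,0,0]

```text
clock: 25.5
tcp_pos: [0.5278, -0.307, 0.0222]
orientation: [0.001, 0.993, 0.12, 0.002]
wrist_force: [-3.2, 7.8, 18.2]
finger_gap: 0.0222
grip_force: 99.5
```

Request:
jog_arm:
  rows:
    - [0,0,0,0,0,0]
    - [0,0,0,0,0,0]
    - [0,0,0,0,0,0]
    - [0,0,0,0,0,0]
    - [0,0,0.5,0,0,0]
    - [0,0,1.3,0,0,0]
    - [0,0,2.2,0,0,0]
    - [0,0,3,0,0,0]
    - [0,0,3,0,0,0]
    - [0,0,3,0,0,0]
  jaw: -0.2

```text
clock: 26.33
tcp_pos: [0.5277, -0.3083, 0.141]
orientation: [0.002, 0.993, 0.119, 0.002]
wrist_force: [0.4, -0.3, -0.7]
finger_gap: 0.0515
grip_force: 0.0
```

Run:
```python
from tray import *
w=grab('wrist','w12');s=grab('side','s12')
st=env.get_state();print(st['clock'],st['tcp_pos'],st['orientation'],st['wrist_force'],st['finger_gap'])
# grey mask: bright and unsaturated on tray
def gm(c):
    p=cv2.GaussianBlur(c['pixels'],(0,0),.6).astype(float);return np.clip((p[:,:,2]-70)/40,0,1)
v=(w,True,gm(w))
for z in (.006,.010,.015):
    x,e=fit([v],'angle',(.5314,-.3353,-1.331),z0=z,rad=.045);print(z,x.round(4),round(e,3))
x,e=fit([(s,False,soft(s))],'tee',(.6272,-.0873,.345));print('tee',x.round(4),round(e,3))
cv2.imwrite('pics/w12b.png',cv2.resize(w['pixels'][100:300,140:420,::-1],(800,571),interpolation=cv2.INTER_CUBIC))
```

```text
26.4333 [ 0.5258345  -0.30689012  0.13773959] [-4.52125308e-04  9.92837801e-01  1.19468008e-01 -5.39819312e-04] [ 0.77137014  0.04591312 -0.64775152] 0.05109773536896744
0.006 [ 0.5317 -0.3352 -1.366 ] 0.181
0.01 [ 0.533  -0.3349 -1.3664] 0.192
0.015 [ 0.5348 -0.3343 -1.3646] 0.221
tee [ 0.6273 -0.087   0.3419] 0.727
```

View pics/w12b.png

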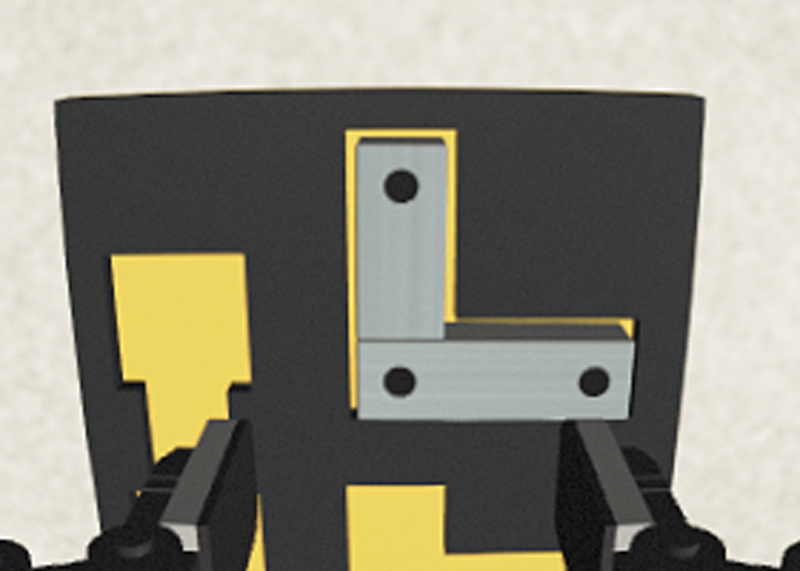

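The angle lies in its cavity with even yellow margins around it (400,275). Now the tee.

Request:
jog_arm:
  rows:
    - [0.2,0.3,0.6,0,0,1.1]
    - [0.4,0.8,1.25,0,0,2.2]
    - [0.6,1.3,1.25,0,0,3.3]
    - [0.9,1.8,1.25,0,0,4.4]
    - [1.1,2.3,1.25,0,0,5.5]
    - [1.3,2.8,1.25,0,0,6.6]
    - [1.5,3.3,1.25,0,0,7.7]
    - [1.7,3.8,1.25,0,0,8.8]
    - [2,4.3,1.25,0,0,9.9]
    - [2.2,4.8,1.25,0,0,11]
    - [2.4,5.2,1.25,0,0,12.1]
    - [2.51,5.5,1.25,0,0,13.2]

```text
clock: 27.43
tcp_pos: [0.6263, -0.0852, 0.1861]
orientation: [-0.002, 0.686, 0.727, -0.001]
wrist_force: [-0.6, -0.3, -0.3]
finger_gap: 0.0514
grip_force: 0.0
```

Request:
jog_arm:
  rows:
    - [0,0,0,0,0,1.1]
    - [0,0,0,0,0,2.2]
    - [0,0,0,0,0,3.3]
    - [0,0,0,0,0,4.4]
    - [0,0,0,0,0,5.5]
    - [0,0,0,0,0,6.6]
    - [0,0,0,0,0,7.7]
    - [0,0,0,0,0,8.8]
    - [0,0,0,0,0,9.9]
    - [0,0,0,0,0,11]
    - [0,0,0,0,0,12.1]
    - [0,0,0,0,0,13.2]

```text
clock: 28.43
tcp_pos: [0.6256, -0.0869, 0.1861]
orientation: [-0.002, 0.066, 0.998, 0.0]
wrist_force: [-0.1, 0.2, 0.2]
finger_gap: 0.0514
grip_force: 0.0
```

Request:
jog_arm:
  rows:
    - [0,0,0,0,0,1.1]
    - [0,0,0,0,0,2.2]
    - [0,0,0,0,0,3.3]
    - [0,0,0,0,0,4.4]
    - [0,0,0,0,0,4.6]
    - [0,0,0,0,0,4.6]
    - [0,0,0,0,0,4.6]

```text
clock: 29.02
tcp_pos: [0.6262, -0.087, 0.1874]
orientation: [-0.001, -0.17, 0.985, 0.001]
wrist_force: [0.3, 0.3, 0.2]
finger_gap: 0.0512
grip_force: 0.0
```

Run:
```python
from fit import *
w=grab('wrist','w13');s=grab('side','s13')
st=env.get_state();print(st['clock'],st['tcp_pos'],st['orientation'],2*np.arctan2(st['orientation'][2],st['orientation'][1])-np.pi/2,st['joint_pos'][5])
for q in ([(w,True,soft(w))],[(s,False,soft(s))]):
    x,e=fit(q,'tee',(.627,-.087,.345));print('tee',x.round(4),round(e,3))
def gm(c):
    p=cv2.GaussianBlur(c['pixels'],(0,0),.6).astype(float);b=p[:,:,2];return np.clip((b-.4*b[200:300].max())/30,0,1)
print(s['pixels'][390:392,260].tolist())
for z in(.006,.012):
    x,e=fit([(s,False,np.clip((cv2.GaussianBlur(s['pixels'],(0,0),.6)[:,:,2].astype(float)-55)/30,0,1))],'angle',(.5314,-.3353,-1.331),z0=z,rad=.045);print('angle',z,x.round(4),round(e,3))
```

```text
29.1167 [ 0.62652598 -0.08704062  0.18812138] [-4.72937840e-04 -1.70520549e-01  9.85353965e-01  2.86094931e-04] 1.9135122428952864 -0.6076282927432142
tee [ 0.6263 -0.0869  0.3466] 0.308
tee [ 0.6273 -0.0874  0.3478] 0.051
[[34, 33, 35], [40, 39, 40]]
angle 0.006 [ 0.5322 -0.3352 -1.3076] 0.108
angle 0.012 [ 0.5325 -0.3383 -1.3049] 0.115
```

Request:
jog_arm:
  rows:
    - [0,0,-0.8,0,0,0]
    - [0,0,-1.8,0,0,0]
    - [0,0,-2.8,0,0,0]
    - [0,0,-3.7,0,0,0]
    - [0,0,-4.41,0,0,0]
    - [0,0,-4.41,0,0,0]
    - [0,0,-4.41,0,0,0]
    - [0,0,-4.41,0,0,0]

```text
clock: 29.78
tcp_pos: [0.628, -0.0874, 0.0141]
orientation: [0.001, -0.171, 0.985, -0.0]
wrist_force: [-0.3, 0.4, 1.2]
finger_gap: 0.0511
grip_force: 0.0
```

Request:
jog_arm:
  rows:
    - [0,0,0,0,0,0]
    - [0,0,0,0,0,0]
    - [0,0,0,0,0,0]
    - [0,0,0,0,0,0]
    - [0,0,0,0,0,0]
    - [0,0,0,0,0,0]
    - [0,0,0,0,0,0]
  jaw: 1

```text
clock: 30.37
tcp_pos: [0.6288, -0.0876, 0.0156]
orientation: [0.002, -0.171, 0.985, -0.001]
wrist_force: [-0.8, 0.0, 6.0]
finger_gap: 0.0222
grip_force: 88.1
```

Request:
jog_arm:
  rows:
    - [0,0,0.5,0,0,0]
    - [0,0,1.3,0,0,0]
    - [0,0,2.2,0,0,-0.5]
    - [-0.1,-0.1,3.1,0,0,-1.6]
    - [-0.4,-0.5,3.8,0,0,-2.7]
    - [-0.8,-1.1,4,0,0,-3.8]
    - [-1.3,-1.7,4,0,0,-4.9]
    - [-1.8,-2.4,4,0,0,-6]
    - [-2.3,-3.1,4,0,0,-7.1]
    - [-2.8,-3.8,4,0,0,-8.2]
    - [-3.3,-4.4,4,0,0,-9.3]
    - [-3.8,-5,4,0,0,-10.4]

```text
clock: 31.37
tcp_pos: [0.4738, -0.2884, 0.1736]
orientation: [0.001, 0.367, 0.93, -0.0]
wrist_force: [-0.1, -0.5, -2.2]
finger_gap: 0.0224
grip_force: 88.9
```

Request:
jog_arm:
  rows:
    - [-0.4,-0.6,0,0,0,-1.1]
    - [-0.8,-1.1,0,0,0,-2.2]
    - [-1.1,-1.5,0,0,0,-3.3]
    - [-1.325,-1.88,0,0,0,-4.4]
    - [-1.325,-1.88,0,0,0,-5.5]
    - [-1.325,-1.88,0,0,0,-5.58]
    - [-1.325,-1.88,0,0,0,-5.58]
    - [-1.325,-1.88,0,0,0,-5.58]
    - [-1.325,-1.88,0,0,0,-5.58]

```text
clock: 32.12
tcp_pos: [0.4221, -0.3618, 0.1727]
orientation: [0.0, 0.615, 0.788, 0.0]
wrist_force: [-0.3, 0.2, -2.2]
finger_gap: 0.0219
grip_force: 88.9
```

Run:
```python
from fit import *
w=grab('wrist','w14')
st=env.get_state();print(st['clock'],st['tcp_pos'],st['orientation'],2*np.arctan2(st['orientation'][2],st['orientation'][1])-np.pi/2,st['wrist_force'],st['finger_gap'])
```

```text
32.1667 [ 0.42214199 -0.36175438  0.17261757] [1.57598900e-04 6.15626616e-01 7.88037971e-01 3.44963855e-05] 0.24443454749999205 [ 0.2166207  -0.18337617 -2.65917576] 0.0221548031268283
```

Request:
jog_arm:
  rows:
    - [0,0,-0.7,0,0,-0.04]
    - [0,0,-1.6,0,0,-0.04]
    - [0,0,-2.5,0,0,-0.04]
    - [0,0,-3.2,0,0,-0.04]
    - [0,0,-3.47,0,0,-0.04]
    - [0,0,-3.47,0,0,-0.04]
    - [0,0,-3.47,0,0,-0.04]
    - [0,0,-3.47,0,0,-0.04]

```text
clock: 32.83
tcp_pos: [0.423, -0.3633, 0.0355]
orientation: [0.001, 0.618, 0.786, -0.0]
wrist_force: [-0.3, -0.0, -2.1]
finger_gap: 0.022
grip_force: 88.9
```

```bash
cat > held.py <<'E'
from tray import *
import sys
def held(tag,name,p0,z0):
    """side+wrist fit of a grey part over the black tray; fingers' dark pixels masked out of the cost by top-face hinge"""
    out=[]
    for cam,fish in(('wrist',True),('side',False)):
        c=grab(cam,tag+cam);p=cv2.GaussianBlur(c['pixels'],(0,0),.6).astype(float)
        lo,hi=(75,115) if fish else (55,85)
        x,e=fit([(c,fish,np.clip((p[:,:,2]-lo)/(hi-lo),0,1))],name,p0,z0=z0,rad=.047);out.append((cam,x.round(4),round(e,3)))
    return out
E
python3 - <<'E'
from held import *
st=env.get_state();print(st['clock'],st['tcp_pos'],st['wrist_force'],st['finger_gap'])
for r in held('h1','tee',(.4216,-.3615,-1.331),.0175):print(r)
E
```

```text
32.8333 [ 0.42298271 -0.3633373   0.03547013] [-0.3433091  -0.0372439  -2.06731313] 0.02195828279795143
('wrist', array([ 0.4234, -0.3652, -1.3375]), np.float64(0.236))
('side', array([ 0.4238, -0.3216, -1.6025]), np.float64(0.395))
```

```bash
cat > prof.py <<'E'
from fit import *
def prof(c,o,yaw,a,b,z,n=61,fish=True):
    co,si=np.cos(yaw),np.sin(yaw);L=np.linspace(a,b,n)/1000
    W=np.c_[o[0]+co*L[:,0]-si*L[:,1],o[1]+si*L[:,0]+co*L[:,1],np.full(n,z)]
    q=proj(c,W,fish);im=c['pixels'].astype(np.float32)
    return cv2.remap(im,q[:,0].astype(np.float32)[None],q[:,1].astype(np.float32)[None],cv2.INTER_LINEAR)[0]
def show(P,t):
    s=''
    for r,g,b in P: s+= 'y' if r-b>50 else 'G' if b>110 else 'd' if b>70 else '.'
    print(t,s)
E
python3 - <<'E'
from prof import *
w=load('h1wrist');o=(.4216,-.3615);y=-1.331
st=env.get_state();print(st['tcp_pos'])
for z in(.015,.0195,.0395):
    print('z',z)
    for yy in(-30,0,30): show(prof(w,o,y,(-60,yy),(-10,yy),z,101),f'x -60..-10 @y{yy:4d}')
    for xx in(-36,-30,-24): show(prof(w,o,y,(xx,-60),(xx,-20),z,81),f'y -60..-20 @x{xx}');show(prof(w,o,y,(xx,20),(xx,60),z,81),f'y  20..60  @x{xx}')
E
```

```text
[ 0.4229891  -0.36351292  0.03568035]
z 0.015
x -60..-10 @y -30 ...........................yyyyyyyyy......ddGGGGGGGGGGGGGGGGGGG.....................GGGGGGGGGGGGGGGGG
x -60..-10 @y   0 ...........................yyyyyyyyy.......dGGGGGGGGGGGGGGGGGGGGGGGGGGGGGGGGGGGGGGGGGGGGGGGGGGGGGGGGG
x -60..-10 @y  30 ...........................yyyyyyyyy.......ddGGGGGGGGGGGGGGGGGGGGd................dGGGGGGGGGGGGGGGGGG
y -60..-20 @x-36 GGGGGGGGGGGGG.................GGGGGGGGGGGGGGGGGGGGGGGGGGGGGGGGGGGGGGGGGGGGGGGGGGG
y  20..60  @x-36 GGGGGGGGGGGGGGGGGGGGGGGGGGGGGGGGGGGGGGGGGGGGGGGGGGGGGGGGd........................
y -60..-20 @x-30 GGGGGGGGGGGGd................dGGGGGGGGGGGGGGGGGGGGGGGGGGGGGGGGGGGGGGGGGGGGGGGGGGG
y  20..60  @x-30 GGGGGGGGGGGGGGGGGGGGGGGGGGGGGGGGGGGGGGGGGGGGGGGGGGGGGGGGd........................
y -60..-20 @x-24 GGGGGGGGGGGGd................dGGGGGGGGGGGGGGGd......................dGGGGGGGGGGGG
y  20..60  @x-24 GGGGGGGGGGGGGGGGG......................dGGGGGGGGGGGGGGGG.........................
z 0.0195
x -60..-10 @y -30 ..........................yyyyyyyy.......dGGGGGGGGGGGGGGGGGG.............
[... 1125 characters left out ...]
  30 ...................dyyyyyyy.......dGGGGGGGGGGGGGGGd..................GGGGGGGGGGGGGGGGd...............
y -60..-20 @x-36 GGGGGGGGGGGGGGGGGGGGGGGGGGGGG...............GGGGGGGGGGGGGGGGGGGGGGGGGGGGGGGGGGGGG
y  20..60  @x-36 GGGGGGGGGGGGGGGGGGGGGGGGGGGGGGGGGGGGGGGGGG...............................yyy.....
y -60..-20 @x-30 GGGGGGGGGGGGGGGGGGGGGGGGGGGGG..............dGGGGGGGGGGGGG...................GGGGG
y  20..60  @x-30 GGGGGGGGG...................GGGGGGGGGGGGGG...............................yyy.....
y -60..-20 @x-24 GGGGGGGGGGGGGGGGGGGGGGGGGGGGG..............dGGGGGGGGGGGGGGGGGGGGGGGGGGGGGGGGGGGGG
y  20..60  @x-24 GGGGGGGGGGGGGGGGGGGGGGGGGGGGGGGGGGGGGGGGGd...............................yyy.....
```

Request:
jog_arm:
  rows:
    - [-0.025,0,-0.1,0,0,0]
    - [-0.025,0,-0.2,0,0,0]
    - [-0.025,0,-0.28,0,0,0]
    - [-0.025,0,-0.36,0,0,0]
    - [-0.025,0,-0.36,0,0,0]
    - [-0.025,0,-0.36,0,0,0]

```text
clock: 33.43
tcp_pos: [0.4208, -0.3624, 0.0215]
orientation: [0.001, 0.618, 0.786, -0.0]
wrist_force: [-4.3, 4.5, 17.7]
finger_gap: 0.0221
grip_force: 91.5
```

Request:
jog_arm:
  rows:
    - [0,0,0,0,0,0]
    - [0,0,0,0,0,0]
    - [0,0,0,0,0,0]
    - [0,0,0,0,0,0]
    - [0,0,0.5,0,0,0]
    - [0,0,1.3,0,0,0]
    - [0,0,2.2,0,0,0]
    - [0,0,3,0,0,0]
    - [0,-0.9,3.8,0,0,0]
    - [0,-1.8,4.5,0,0,0]
    - [0,-2.3,5,0,0,0]
    - [0,-2.3,5,0,0,0]
  jaw: -0.2

```text
clock: 34.43
tcp_pos: [0.4223, -0.4617, 0.2248]
orientation: [0.006, 0.62, 0.785, -0.002]
wrist_force: [0.6, -1.0, 1.6]
finger_gap: 0.0512
grip_force: 0.0
```

Request:
jog_arm:
  rows:
    - [0,0,0,0,0,0]
    - [0,0,0,0,0,0]
    - [0,0,0,0,0,0]

```text
clock: 34.68
tcp_pos: [0.4202, -0.4526, 0.2174]
orientation: [-0.002, 0.618, 0.786, 0.001]
wrist_force: [-0.2, -0.5, 0.3]
finger_gap: 0.0512
grip_force: 0.0
```

Run:
```python
from prof import *
st=env.get_state();print(st['clock'],st['tcp_pos'])
w=grab('wrist','f1');s=grab('side','fs1')
p=cv2.GaussianBlur(w['pixels'],(0,0),.6).astype(float);m=np.clip((p[:,:,2]-90)/40,0,1)
for n,p0 in(('tee',(.4216,-.3615,-1.331)),('angle',(.5316,-.3355,-1.331))):
    for z in(.006,.010,.014):
        x,e=fit([(w,True,m)],n,p0,z0=z,rad=.036);print(n,z,x.round(4),round(e,3))
vs=(s,False,soft(s))
# anything grey left on bench? compare with the first side picture
```

```text
34.6833 [ 0.4202222  -0.45261324  0.21735212]
tee 0.006 [ 0.4201 -0.3584 -1.3348] 0.112
tee 0.01 [ 0.4211 -0.3586 -1.3355] 0.119
tee 0.014 [ 0.4197 -0.3589 -1.3277] 0.142
angle 0.006 [ 0.5375 -0.334  -1.3487] 0.188
angle 0.01 [ 0.5296 -0.3357 -1.3568] 0.192
angle 0.014 [ 0.528  -0.3356 -1.3546] 0.172
```

Run:
```python
from prof import *
w=load('f1');y=-1.331
o=(.4216,-.3615);print('tee z.026')
for yy in(-30,30): show(prof(w,o,y,(-60,yy),(-5,yy),.026,111),f'x -60..-5 @y{yy} (edges -43,-17)')
for yy in(-6,6): show(prof(w,o,y,(20,yy),(60,yy),.026,81),f'x 20..60 @y{yy} (edge 43)')
for xx in(-38,-22): show(prof(w,o,y,(xx,-60),(xx,-20),.026,81),f'y -60..-20 @x{xx} (-40)');show(prof(w,o,y,(xx,20),(xx,60),.026,81),f'y 20..60 @x{xx} (40)')
o=(.5314,-.3353);print('angle')
for yy in(-10,32): show(prof(w,o,y,(-60,yy),(-5,yy),.026,111),f'x -60..-5 @y{yy} (edges -42,-16)')
for yy in(-36,-22): show(prof(w,o,y,(20,yy),(60,yy),.026,81),f'x 20..60 @y{yy} (42)')
for xx in(-10,30): show(prof(w,o,y,(xx,-60),(xx,-5),.026,111),f'y -60..-5 @x{xx} (-42,-16)')
for xx in(-36,-22): show(prof(w,o,y,(xx,20),(xx,60),.026,81),f'y 20..60 @x{xx} (42)')
```

```text
tee z.026
x -60..-5 @y-30 (edges -43,-17) ...............................dGGGGGGGGGGGGGGGd.................dGGGGGGGGGGGGGGGGGGGdyyyyyyyyyy...............
x -60..-5 @y30 (edges -43,-17) ...............................ddGGGGGGGGGGGGGGGGd...............dGGGGGGGGGGGGGGGGGGGdyyyyyyyyyy...............
x 20..60 @y-6 (edge 43) GGGGGGGGGGGGGGGddddddGGGGGGGGGGGGGGGGGGGGGyyyyyyyy...............................
x 20..60 @y6 (edge 43) GGGGGGGGGGGGGGGGGGGGGGGGGGGGGGGGGGGGGGGGGGyyyyyyyy...............................
y -60..-20 @x-38 (-40) GGGGGGGGGGGGGGdd..................yyyyyyGGGGGGGGGGGGGGGGGGGGGGGGGGGGGGGGGGGGGGGGG
y 20..60 @x-38 (40) GGGGGGGGGGGGGGGGGGGGGGGGGGGGGGGGGGGGGGd..........................................
y -60..-20 @x-22 (-40) GGGGGGGGGGGGGGd....................yyyyyGGGGGGGGGGGGGGGGGGGGGGGGGGGGGGGGGGGGGGGGG
y 20..60 @x-22 (40) GGGGGGGGGGGGGGGGGGGGGGGGGGGGGGGGGGGGGGd..........................................
angle
x -60..-5 @y-10 (edges -42,-16) ......................................dGGGGGGGGGGGGGGGGGGGGGGGGGGGGGGGGGGGGGGGGGGGGGGGGGGGddyyyyyyy............
x -60..-5 @y32 (edges -42,-16) ....................................y.dGGGGGGGGGGGGGGGd.................dGGGGGGGGGGGGGGGGGddyyyyyy.............
x 20..60 @y-36 (42) GGGGGGGGGGGGGGGGGGGGGGGGGGGGGGGGGGGGGGGGGGGyyyyyy...............................d
x 20..60 @y-22 (42) GGGGGGGGGGGGGGGGGGGGGGGGGGGGGGGGGGGGGGGGGGGGyyyyyy..............................d
y -60..-5 @x-10 (-42,-16) ......................yyyyy.........dGGGGGGGGGGGGGGGGGGGGGGGGGGGGGGGGGGGGGGGGGGGGGGGGGGd.......................
y -60..-5 @x30 (-42,-16) ......................yyyy.........dGGGGGGGGGGGGGGGd...................dGGGGGGGGGGGGGGdd.......................
y 20..60 @x-36 (42) GGGGGGGGGGGGGGGGGGGGGGGGGGGGGGGGGGGGGGGGGGGdd..............dGGGGGGGGGGGGGGGGGGGGG
y 20..60 @x-22 (42) GGGGGGGGGGGGGGGGGGGGGGGGGGGGGGGGGGGGGGGGGGGdd...............dGGGGGGGGGGGGGGGGGGGG
```

Run:
```python
from fit import *
s=load('fs1');s0=load('side0');n=grab('scene','fsc')
a,b=load('scene0')['pixels'].astype(int),n['pixels'].astype(int)
T=np.array([.5405,.4315]);d=np.array([.2266,.974]);l=np.array([-.974,.2266])
def region(c,x0,x1,y0,y1,z):
    P=np.array([[*(T+x*d+y*l),z] for x,y in((x0,y0),(x1,y0),(x1,y1),(x0,y1))]);m=np.zeros((420,560),np.uint8)
    cv2.fillConvexPoly(m,proj(c,P,False).astype(np.int32),1);return m>0
D=cv2.GaussianBlur(np.abs(a-b).sum(2).astype(np.float32),(0,0),1)
for nm,r in(('sill',(-.115,-.02,-.06,.06,.18)),('box top view',(.01,.29,-.085,.085,.246))):
    m=region(n,*r);print(nm,m.sum(),D[m].mean(),D[m].max(),np.percentile(D[m],95))
ys,xs=np.where((D>25)&region(n,.01,.29,-.085,.085,.246));print('changed in box',len(xs),xs.min() if len(xs) else '',xs.max() if len(xs) else '',ys.min() if len(ys) else '',ys.max() if len(ys) else '')
# bench: old spots
S=soft(s)
for nm,p in(('broken_angle',(.598,.1732,.09)),('broken_tee',(.4274,.2085,-.18)),('broken_link',(.4806,-.032,.17)),('angle',(.481,.1,.13)),('tee',(.627,-.087,.345))):
    m=mask(s,False,nm,p);print(nm,(S*m).sum()/m.sum())
```

```text
sill 1416 10.68166 53.342815 12.669091
box top view 8061 7.559293 12.818371 9.48289
changed in box 0    
broken_angle 0.0
broken_tee 0.0
broken_link 0.0
angle 0.0
tee 0.0
```

Request:
jog_arm:
  rows:
    - [0,1,0.9,0,0,0]
    - [0,2,1.9,0,0,0]
    - [0.2,3,2.5,0,0,0]
    - [0.4,4,2.5,0,0,0]
    - [0.6,5,2.5,0,0,0]
    - [0.8,6,2.5,0,0,0]
    - [1,7,2.5,0,0,0]
    - [1.2,8,2.5,0,0,0]
    - [1.4,9,2.5,0,0,0]
    - [1.6,10,2.5,0,0,0]
    - [1.8,11,2.5,0,0,0]
    - [2,11.8,2.5,0,0,0]

```text
clock: 35.83
tcp_pos: [0.4972, 0.0086, 0.319]
orientation: [-0.0, 0.618, 0.786, -0.0]
wrist_force: [1.8, -0.0, 0.5]
finger_gap: 0.0512
grip_force: 0.0
```

Request:
jog_arm:
  rows:
    - [0.1,1,0.5,0,0,-1]
    - [0.2,2,1,0,0,-2]
    - [0.3,3,1,0,0,-3]
    - [0.4,4,1,0,0,-4]
    - [0.5,5,1,0,0,-4.5]
    - [0.6,6,1,0,0,-4.5]
    - [0.8,7,1,0,0,-4.5]
    - [1,7.5,1,0,0,-4.5]
    - [1,8,1,0,0,-4.5]
    - [1,8.7,1,0,0,-4.5]
    - [1,8.7,1,0,0,-4.5]
    - [1,8.7,1,0,0,-4.5]

```text
clock: 36.83
tcp_pos: [0.5371, 0.3555, 0.3579]
orientation: [-0.0, 0.784, 0.621, -0.001]
wrist_force: [0.1, -0.5, -0.9]
finger_gap: 0.0514
grip_force: 0.0
```

Run:
```python
from prof import *
w=grab('wrist','b1');print(env.get_state()['tcp_pos'])
o=(.5405,.4315);y=1.342
print('floor plane z=.02, rows x_b 300->100, cols y_b +90..-90')
for x in range(300,130,-6):
    P=prof(w,o,y,(x,84),(x,-84),.02,57)[:,1].astype(int);print(f'{x:4d}',''.join(f'{v//10:x}' if v<160 else chr(ord("g")+(v-160)//10) for v in P))
print('sill z.18')
for x in range(-20,-116,-12):
    P=prof(w,o,y,(x,60),(x,-60),.18,41)[:,1].astype(int);print(f'{x:4d}',''.join(f'{v//10:x}' if v<160 else chr(ord("g")+(v-160)//10) for v in P))
```

```text
[0.53733975 0.35445659 0.35834715]
floor plane z=.02, rows x_b 300->100, cols y_b +90..-90
 300 000000000000000000000000000000000000000000000000000000000
 294 000000000000000000000000000000000000000000000000000000000
 288 000000000000000000000000000000000000000000000000000000000
 282 000000000000000000000000000000000000000000000000000000000
 276 000000000000000000000000000000000000000000000000000000000
 270 000000000000000000000000000000000000000000000000000000000
 264 000000000000000000000000000000000000000000000000000000000
 258 000000000000000000000000000000000000000000000000000000000
 252 000000000000000000000000000000000000000000000000000000000
 246 000000000000000000000000000000000000000000000000000000000
 240 000000000000000000000000000000000000000000000000000000000
 234 000000000000000000000000000000000000000000000000000000000
 228 000000000000000000000000000000000000000000000000000000000
 222 000000000000000000000000000000000000000000000000000000000
 216 000000000000000000000000000000000000000000000000000000000
 210 000000000000000000000000000000000000000000000000000000000
 
[... 503 characters left out ...]
 156 eeeeeeeeeeeeeeeeefeeeedddddddcceeeeeefeeefeefeefeefeeeeee
 150 eeeeeeeeeeeeeeeeefeeefdddddddcdeeeeeeeeeefeeeeefeeffeeeee
 144 eeeeeeeeeeeeeefefeeeeddddddddaefefeeefeeffeeeeefeefeefeee
 138 eeeeeeeeeeeeeefeffeefbdddddddafeeeeeefefffeeeeefeefeeeeee
 132 efeeeeeeeeeefefeffeffddddddddbffeeeeefefffeefeefeeffeeeff
sill z.18
 -20 eeeeeeeeeeeedeeeeeeeeeeeeeeeeeeeeeeeeeeee
 -32 eeeeeeeeeeeeeeeeeeeeeeeeeeeeedeeeeeeeeeee
 -44 deedddddddddddddddddddddddddedddddeedddde
 -56 eeeeeeeeeeeeeeeeeeeeeeeeedeeedeeeddeedeee
 -68 eeeeeeeeeeeeeeeeeeeeeeeeeeeeeeeeeeeeeeeee
 -80 eeeeeeeeeeeeeeeeeeeeeeeeeeeeeeeeeeeeeeeee
 -92 eeeeeeeeeeeeeeeeeeeeeeeeeeeeeeeeeeeededee
-104 eeeeeeeeeeeeeeeeeeeeeeeeeeeeeeeeeeeeeeeee
```

Request:
jog_arm:
  rows:
    - [0.2,0.9,0,0,0,0]
    - [0.4,1.8,0,0,0,0]
    - [0.6,2.6,0,0,0,0]
    - [0.6,2.6,0,0,0,0]
    - [0.6,2.6,0,0,0,0]
    - [0.6,2.6,0,0,0,0]

```text
clock: 37.38
tcp_pos: [0.5623, 0.457, 0.3584]
orientation: [0.0, 0.785, 0.62, -0.001]
wrist_force: [0.6, -0.4, 1.2]
finger_gap: 0.0512
grip_force: 0.0
```

Run:
```python
from prof import *
w=grab('wrist','b2');print(env.get_state()['tcp_pos'])
o=(.5405,.4315);y=1.342
ch=lambda v:f'{v//10:x}' if v<160 else chr(ord("g")+(v-160)//10)
for x in range(300,130,-6):
    P=prof(w,o,y,(x,90),(x,-90),.02,61)[:,1].astype(int);print(f'{x:4d}',''.join(map(ch,P)))
print('chute')
for x in range(126,6,-8):
    z=max(.006,.18-(x+16)*1.19/1000);P=prof(w,o,y,(x,90),(x,-90),z,61)[:,1].astype(int);print(f'{x:4d}',''.join(map(ch,P)))
```

```text
[0.56203682 0.45641643 0.35981461]
 300 0000000000000000000000000000000000000000000000000000000000000
 294 0000000000000000000000000000000000000000000000000000000000000
 288 0000000000000000000000000000000000000000000000000000000000000
 282 0000000000000000000000000000000000000000000000000000000000000
 276 0000000000000000000000000000000000000000000000000000000000000
 270 9ghgghghggghghgghfdca98644321000000000000000000012345789bcef8
 264 9ghgghhhghggghghhhhhhhgfhghhhghhhhggggghgggcbhhhhhhghhhhhhhh8
 258 9gggghghghgghhghhhhhhfgghhhhghhhhecfghhggcaadhhhhhhhhhhhhhhh8
 252 9ghgghghghghhhhghhhggghhhhghhhhedhhcbehdaadhhhhhhhhhhhhhhhhg8
 246 9ghgghhhhhghhhghhfhhhhhhghghhfdghhhhhe9aghhhhhhhhhhhhhhhhghh8
 240 9ghgghhhhhghhhhfhghc9ehhhhhfdfhhhhhhhhhhhhhhhhhhhhhhhhhhhhhg8
 234 9ghhghhhhhghhhgfghh889hhhgfehhhhhhhhffbefhhhhhhghhhhhhhhhhhg8
 228 9ghhghghghghhhhhdfhghhhgdghghhfghhhgggghheccfhhhhhhhhhhhhhhh8
 222 9ghghhhhhhghhhhhhheehhddhhe89ghghhfghhhhggggghhhhhhhhhhhhhhg8
 216 9ghhghhhhhghhhhhhhhhfdghghb88fhhhhhhhggghhgfhhhhhhhghhhhhhhg8
 210 aghhhhhhhhghhhhhhhhhhhgehhhhhgghhhhhhhhhhgfhhhhghhhghhh
[... 1188 characters left out ...]
ccccccccccccccccccccccccccccc8
  86 bccccccccccccccccccccccccccccccccccccccccccccccccccccccccccc8
  78 bccccccccccccccccccccccccccccccccccccccccccccccccccccccccccc8
  70 bccccccccccccccccccccccccccccccccccccccccccccccccccccccccccc8
  62 bccccccccccccccccccccccccccccccccccccccccccccccccccccccccccc8
  54 bccccccccccccccccccccccccccccccccccccccccccccccccccccccccccc8
  46 bccccccccccccccccccccccccccccccccccccccccccccccccccccccccccc8
  38 bccccccccccccccccccccccccccccccccccccccccccccccccccccccccccc8
  30 bccccccccccccccccccccccccccccccccccccccccccccccccccccccccccc8
  22 bccccccccccccccccccccccccccccccccccccccccccccccccccccccccccc8
  14 bccccccccccccccccccccccccccccccccccccccccccccccccccccccccccc8
```

```bash
python3 -c "
from workcell import env
print(env.hand_in())"
```

```text
the job is handed in; nothing more can be done
None
```

I handed the job in at about 37 s of simulated time, but the hand-in returned no verdict: the angle and tee are seated in their cavities, all three broken castings are at the bottom of the reject box with the sill and chute clear, no whole link was on the bench, and I did not recheck the tape, glue bottle and carton at the end.

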